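Refit the filter unit and shut its flap with the hook pole

TASK

Stand every filter panel that is in the draining tray on edge in the filter unit, each in a slot of its own and right down on the slotted floor. Then take the hook pole, put its hook through the ring eye of the raised flap while the flap is still up, and with the hook in the ring swing the flap fully shut; finally unhook the pole and lay it flat on the worktop, clear of the unit and the tray. Leave the dropper bottle, the dosing cup and the roll of tape where they stand.

Things in the scene. Friction and masses are not known exactly. Their poses are not given: they have to be found in the camera images.
- filter_unit: white open-topped ventilation filter unit, fixed to the worktop, 156 (its x) x 212 (its y) x 150 mm high; origin at the centre of its underside, its -x face is the front towards the robot. Walls 6 mm thick, top rims at 150 mm; the slotted floor of the bay is 46 mm above the worktop. Four parallel slots run along the unit's x, 46 mm apart, cut between solid grey ridges. The bay is 144 x 200 mm inside.
- slot_1 (a point): middle of slot 1 (counted from the unit's -y side), on the slotted floor; the slot is 144 mm long along its x; across its y it is 14 mm wide up to 24 mm above that floor and flares to 26 mm at the ridges' tops, 34 mm above it
- slot_2 (a point): middle of slot 2 (counted from the unit's -y side), on the slotted floor; the slot is 144 mm long along its x; across its y it is 14 mm wide up to 24 mm above that floor and flares to 26 mm at the ridges' tops, 34 mm above it
- slot_3 (a point): middle of slot 3 (counted from the unit's -y side), on the slotted floor; the slot is 144 mm long along its x; across its y it is 14 mm wide up to 24 mm above that floor and flares to 26 mm at the ridges' tops, 34 mm above it
- slot_4 (a point): middle of slot 4 (counted from the unit's -y side), on the slotted floor; the slot is 144 mm long along its x; across its y it is 14 mm wide up to 24 mm above that floor and flares to 26 mm at the ridges' tops, 34 mm above it
- flap (a joint): flap of the filter unit, a white frame with a clear pane, 160 x 212 x 8 mm, hinged along the unit's rear top edge (axis along the unit's y, 80 mm behind the unit's origin, 150 mm above the worktop). 0 = shut (lying on the rims), grows as it rises; 1.57 = standing upright. Its stiff hinge keeps it where it is left; moving the ring takes about 1 to 3 N.
- ring_eye (a point): centre of the steel ring eye on the free edge of the flap, 186 mm from the hinge axis (and 4 mm off the plane through it, on the flap's upper side); hole 30 mm wide, wire 6 mm thick; the hole's axis runs along the unit's y, so a hook enters it sideways. With the flap at angle q the centre lies 80 - 186 cos q + 4 sin q mm along the unit's x and 150 + 186 sin q + 4 cos q mm above the worktop. The ring sticks out past the flap's free edge.
- drain_tray: grey draining tray, fixed to the worktop, 130 (x) x 200 (y) mm, floor 10 mm thick, with four slots along its x, 46 mm apart across its y (at y = -69, -23, 23, 69 mm), 14 mm wide between ridges 26 mm high; origin at the centre of its underside
- panel_1_mid (a point): centre of a filter panel, a flat rigid cassette with a white frame and metal fins, 110 (its x) x 10 (its y, the thickness) x 80 mm (its z, height), 90 g, standing on its long edge in the draining tray; pinch it across its thickness from above. All panels are alike and either way round is right; between 2 and 4 of the four are present
- panel_2_mid (a point): centre of a filter panel, a flat rigid cassette with a white frame and metal fins, 110 (its x) x 10 (its y, the thickness) x 80 mm (its z, height), 90 g, standing on its long edge in the draining tray; pinch it across its thickness from above. All panels are alike and either way round is right; between 2 and 4 of the four are present
- panel_3_mid (a point): centre of a filter panel, a flat rigid cassette with a white frame and metal fins, 110 (its x) x 10 (its y, the thickness) x 80 mm (its z, height), 90 g, standing on its long edge in the draining tray; pinch it across its thickness from above. All panels are alike and either way round is right; between 2 and 4 of the four are present
- panel_4_mid (a point): centre of a filter panel, a flat rigid cassette with a white frame and metal fins, 110 (its x) x 10 (its y, the thickness) x 80 mm (its z, height), 90 g, standing on its long edge in the draining tray; pinch it across its thickness from above. All panels are alike and either way round is right; between 2 and 4 of the four are present
- pole_grip (a point): grip point of the hook pole, on its axis, close to its centre of mass. The pole lies flat on the worktop along its own x, 160 g. Square wooden handle 26 mm wide (y), 24 mm high, from 130 mm behind this point to 40 mm ahead of it (+x); beyond it a steel rod 10 mm thick to 150 mm ahead. This point is 12 mm above the worktop when the pole lies flat
- pole_hook (a point): middle of the pole's hook, 150 mm ahead (+x) and 20 mm to the +y side of the grip point, at the same height. The hook is a straight pin 8 mm thick that leaves the rod's end at a right angle towards the pole's +y and ends 38 mm from the rod's axis
- bottle_1_mid (a point): small brown dropper bottle, 33 mm wide, 102 mm tall, bystander; point half-way up
- dosing_ball_mid (a point): open light-coloured dosing cup, 66 mm wide, 50 mm tall, bystander; point half-way up
- tape_1_mid (a point): roll of dark tape lying flat, 58 mm wide, 19 mm tall, bystander; point half-way up
- hook_pole: the whole hook pole; origin on its underside, 12 mm under the grip point, axes as the grip point's. The worktop where it first lies, left of the unit, is free: it can be laid down there again
There are look-alikes about, which are no part of the job. Leave any pink look-alike of the part that bears panel_4_mid alone.

How it is judged:
By the outcome, as a careful person would: the job done as asked, in the order asked, and still so for the second after the job is handed in, with the robot touching nothing.
Of panel_1, panel_2, panel_3, panel_4 only 2 to 4 are there at a start; the rules pass over those that are not, and their reading is None.
At some moment in a run one of hook_pole may be knocked a few centimetres aside while the robot is not near it.
It also fails if it takes over 210 s, if anything falls off the work surface, if the arm or the gripper's body presses on something with over 40 N, if the wrist force passes 120 N, or if a joint passes its speed limit or range.

ROBOT

A 6-joint arm with a two-finger parallel gripper is mounted at the origin on a cart in front of the work surface, level with it; the furniture and walls round the work are solid. World frame = base frame: x ahead of the robot, y to its left, z up, the work surface at z = 0. Lengths are in mm, angles in rad, forces in N, time in s.
With the tool pointing down it reaches from about 350 to 775 mm from the base axis. Payload 7.3 kg.
Tool frame: the origin (TCP) lies at the very end of the fingers, on their centre line; the grasp point (between the pads) lies 19 mm behind it; z points along the fingers, y is the line along which they close (so a half turn about z gives the same grasp; the last joint's range is limited). The gripper opens to 92 mm and grips with 3 to 60 N. Pads are 19 mm wide; open, the fingers measure 130 mm over their backs; the gripper's body (75 mm by 190 mm) begins 47 mm behind the grasp point.
Start: joints at [-1.266, 0.342, 1.524, -0, 1.275, -0.146], TCP at [228.759, -472.561, 226.741] pointing down, gripper open.
Joint ranges: [-2.53, 2.53], [-0.77, 2.02], [0.04, 2.7], [-1, 4.14], [0.28, 2.66], [-3.11, 3.11]. Speed limits (rad/s): [2.57, 2.57, 3.14, 3.14, 3.14, 3.14].

INTERFACE

Orientations are given as [roll, pitch, yaw] about the fixed x, y, z axes, in that order (R = Rz(yaw) Ry(pitch) Rx(roll)).
In Python, from plant import get_obs, capture, close_job gives the robot as it stands. The module is installed in compiled form; this text tells all that it offers.
- The arm moves only by the shell command python3 -m handwheel 'ROWS'. ROWS is JSON, a list of rows, each a list of 3 entries, a list of its own where there are three numbers: the turn, a rotation vector about the tool's x, y, z in degrees, then the shift along the tool's x, y, z in m, then the opening, from 0 (shut) to 1 (fully open). A call has 1 to 12 rows; each row is the pose to reach, as a shift and turn from the pose commanded when the call began, along the tool's axes at that moment; what a row does not reach only later rows make up. A row lasts 1/10 s, in which the tool goes at most 50 mm and 8.59 degrees, less where a joint would pass 70% of its speed; a pose out of reach is approached as far as the arm can. A call with a gripper value outside its range is refused whole. The fingers move at their own pace and stop on an object; the grip force is fixed at half the most. Time passes only in rows, so rows that repeat a pose let the fingers close. It gives the time, the measured TCP pose, the force, the opening and the grip force at its end, in the units of the state.
- get_obs(): the state, without advancing time (a new reading comes with each control period).
- capture(name): name is "side" or "top" or "wrist"; returns a dict with "image" (384x512x3 uint8, red, green, blue), "depth" (384x512 float32, mm along the optical axis (not along the pixel's ray), 0 where there is no reading), "fx", "fy", "cx", "cy" (pixels), "k1" (the pictures are not rectified: a ray, as slopes to the right and down, at radius r is drawn at 1 + k1 r^2 times it, then the intrinsics apply), "camera_from_world" (4x4, takes a point from world to camera coordinates). Camera axes: x right, y down, z forward; pixel columns grow to the right and rows downward; lengths in mm; the calibration is good to about 2 mm. A picture is of the moment at which its call begins.
- close_job(): hands the job in; it is judged then, once.
The state is a dict: "time": time; "joint_positions": joint angles; "dq": joint speeds; "tau": joint torques, N m; "tool_pos": TCP position; "tcp_rot": TCP orientation; "contact_force": force on the tool from outside, world axes, zero at the start; "moment": the same for the moment, N m; "grip_width": finger opening in mm; "finger_force": force on a finger pad.
Only numpy, scipy, OpenCV 4.12 (cv2) and the standard library are available. Lean on these libraries where they do the work, as an engineer would, in place of code of your own. Each camera call takes 0.05 s, during which the arm holds its last target. There are 200 camera calls.

## Working session

There is one attempt and no reset: what is moved stays moved. The work goes in short steps, Python scripts to look and compute and a shell command to move; the robot and the scene stay as the last step left them, time stands still between calls to the robot, and variables do not carry over. Pictures are saved under pics/ and viewed, at most 14 in all, crops included, and the job is handed in when it is done.

```bash
ls; mkdir -p pics; cat > h.py <<'E'
import numpy as np, cv2
from plant import get_obs, capture
from scipy.spatial.transform import Rotation as R
def cap(n,save=None):
    c=capture(n)
    if save: cv2.imwrite('pics/'+save,cv2.cvtColor(c['image'],cv2.COLOR_RGB2BGR))
    return c
def rays(c,uv):
    uv=np.asarray(uv,float).reshape(-1,2)
    d=np.c_[(uv[:,0]-c['cx'])/c['fx'],(uv[:,1]-c['cy'])/c['fy']]
    s=d.copy()
    for _ in range(20): s=d/(1+c['k1']*(s**2).sum(1,keepdims=True))
    T=np.linalg.inv(c['camera_from_world'])
    return T[:3,3],np.c_[s,np.ones(len(s))]@T[:3,:3].T   # origin, dirs (unit depth)
def onplane(c,uv,z):
    o,d=rays(c,uv); return o+d*((z-o[2])/d[:,2])[:,None]
def cloud(c):
    h,w=c['depth'].shape; u,v=np.meshgrid(np.arange(w),np.arange(h))
    o,d=rays(c,np.c_[u.ravel(),v.ravel()])
    return (o+d*c['depth'].reshape(-1,1)).reshape(h,w,3)
def proj(c,P):
    P=np.c_[np.atleast_2d(P),np.ones(len(np.atleast_2d(P)))]@c['camera_from_world'].T
    s=P[:,:2]/P[:,2:3]; s=s*(1+c['k1']*(s**2).sum(1,keepdims=True))
    return s*[c['fx'],c['fy']]+[c['cx'],c['cy']]
def togo(target,rpy):
    "rotvec deg and shift m in tool axes from present pose to target TCP (mm)"
    o=get_obs(); A=R.from_euler('xyz',o['tcp_rot']); B=R.from_euler('xyz',rpy)
    print('turn',np.round(np.degrees((A.inv()*B).as_rotvec()),2),'shift',np.round(A.inv().apply(np.array(target)-o['tool_pos'])/1000,4))
E
python3 - <<'E'
from h import *
for n in('top','side','wrist'):
    c=cap(n,n+'0.png'); print(n,c['fx'],c['k1'],np.round(np.linalg.inv(c['camera_from_world']),3).tolist())
print(get_obs())
E
```

```text
pics
top 407.3503407748823 -0.031248873048774398 [[0.016, -0.984, 0.176, 334.578], [-1.0, -0.016, -0.002, -12.144], [0.004, -0.176, -0.984, 1591.99], [0.0, 0.0, 0.0, 1.0]]
side 377.51407154681965 -0.015828513882181414 [[-0.422, -0.798, 0.43, 62.823], [-0.906, 0.365, -0.213, 251.418], [0.013, -0.479, -0.878, 1241.424], [0.0, 0.0, 0.0, 1.0]]
wrist 302.5895795600388 0.014571969186382547 [[0.436, -0.865, -0.25, 295.814], [-0.9, -0.419, -0.12, -439.284], [-0.001, 0.277, -0.961, 384.89], [0.0, 0.0, 0.0, 1.0]]
{'time': 0.15, 'joint_positions': array([-1.26602959e+00,  3.42598211e-01,  1.52476827e+00, -7.87520932e-06,
        1.27542728e+00, -1.45993016e-01]), 'dq': array([ 0.00216898, -0.00085956, -0.00224529,  0.00082872, -0.00193895,
        0.00193928]), 'tau': array([ 1.19161239e-03, -4.31467402e+01, -2.44352710e+01,  7.19335838e-02,
        5.37563232e-02, -8.11813516e-05]), 'tool_pos': array([ 228.64593061, -472.26085572,  226.19641397]), 'tcp_rot': array([-3.14040323e+00, -1.67278717e-04,  4.50761949e-01]), 'contact_force': array([-0.41938421, -0.40336299,  0.01950127]), 'moment': array([-0.0182767 ,  0.04359424, -0.03932225]), 'finger_force': 0.0, 'grip_width': 91.91083685078777}
```

View pics/top0.png

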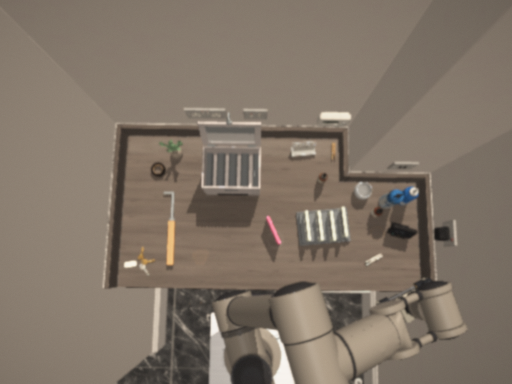

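View pics/side0.png

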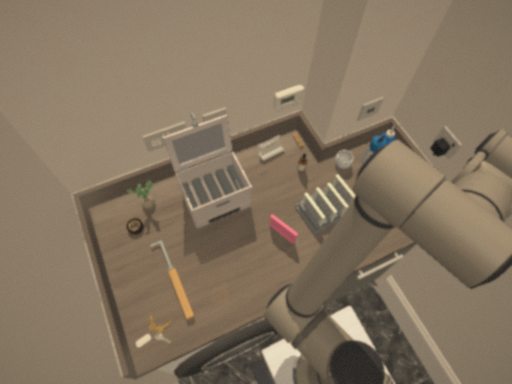

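The top view shows the unit at about (232,165) with its flap up behind it. The tray at (325,225) seems to hold four panels, and the pole is at (170,230) with its hook at (168,194), pointing left. The pink look-alike at (273,230) lies outside the tray. Next I'll enlarge the tray and the unit.

```bash
python3 - <<'E'
from h import *
c=cap('top'); np.savez('top0.npz',**c)
s=cap('side'); np.savez('side0.npz',**s)
im=cv2.cvtColor(c['image'],cv2.COLOR_RGB2BGR)
a=cv2.resize(im[195:255,260:360],None,fx=5,fy=5,interpolation=cv2.INTER_CUBIC)
b=cv2.resize(im[115:205,190:290],None,fx=3,fy=3,interpolation=cv2.INTER_CUBIC)
b2=cv2.resize(im[180:275,130:210],None,fx=3,fy=3,interpolation=cv2.INTER_CUBIC)
o=np.zeros((590,760,3),np.uint8); o[:300,:500]=a; o[305:575,:300]=b; o[305:590,310:550]=b2
cv2.imwrite('pics/crop1.png',o)
P=cloud(c)
np.set_printoptions(suppress=True,linewidth=200)
def boxz(zlo,zhi,xr,yr):
    m=(P[...,2]>zlo)&(P[...,2]<zhi)&(P[...,0]>xr[0])&(P[...,0]<xr[1])&(P[...,1]>yr[0])&(P[...,1]<yr[1])&(c['depth']>0)
    return m
print('table z',np.round(P[200:230:10,185:200:5,:],0).tolist())
for uv in [(228,115),(230,123),(232,190),(232,170),(173,228),(168,194),(274,230),(310,228)]:
    print(uv,np.round(P[uv[1],uv[0]],0),c['image'][uv[1],uv[0]])
E
```

```text
table z [[[577.0, 275.0, 2.0], [578.0, 255.0, 1.0], [578.0, 235.0, 2.0]], [[537.0, 272.0, 8.0], [537.0, 253.0, 4.0], [538.0, 233.0, 5.0]], [[498.0, 271.0, -0.0], [498.0, 251.0, 4.0], [499.0, 231.0, 4.0]]]
(228, 115) [803.  87. 348.] [168 164 152]
(230, 123) [789.  83. 310.] [140 135 125]
(232, 190) [604.  84.  94.] [108 100  93]
(232, 170) [683.  87.  83.] [95 93 90]
(173, 228) [464. 311.  29.] [227 179 120]
(168, 194) [601. 345.  -5.] [128 119 107]
(274, 230) [458. -75.  83.] [243 152 170]
(310, 228) [ 472. -214.   36.] [189 185 171]
```

View pics/crop1.png

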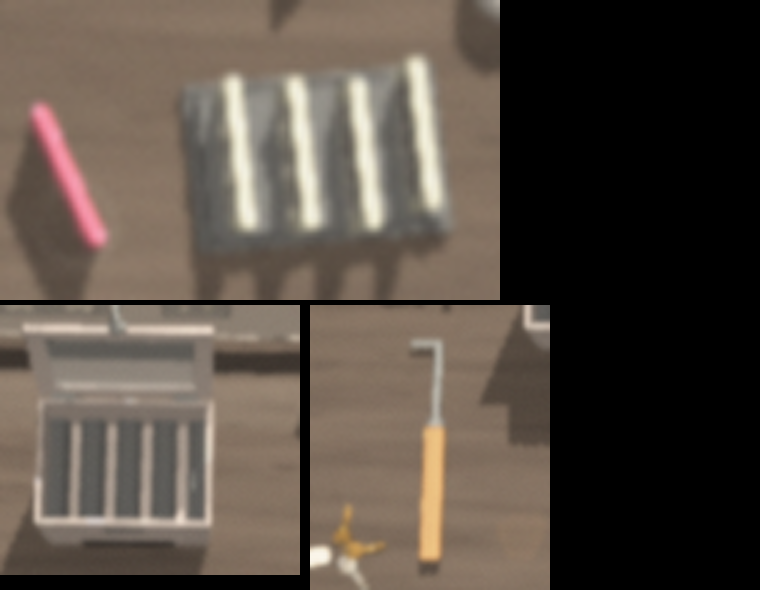

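The tray holds four cream panels, at enlarged x of about 240, 303, 365 and 425. The pink one stands outside the tray, so I leave it alone. In the unit the light strips are the slots and the dark ones the ridges. Next I'll take coarse measurements.

```bash
python3 - <<'E'
from h import *
np.set_printoptions(suppress=True,linewidth=200)
c=dict(np.load('top0.npz')); im=c['image'].astype(int)
hsv=cv2.cvtColor(c['image'],cv2.COLOR_RGB2HSV)
def rects(mask,z,amin,roi):
    m=np.zeros_like(mask); x0,x1,y0,y1=roi; m[y0:y1,x0:x1]=mask[y0:y1,x0:x1]
    cs,_=cv2.findContours(m,cv2.RETR_EXTERNAL,cv2.CHAIN_APPROX_NONE)
    for k in sorted(cs,key=lambda k:k[:,0,0].mean()):
        if cv2.contourArea(k)<amin: continue
        b=onplane(c,cv2.boxPoints(cv2.minAreaRect(k)),z)
        ctr=b.mean(0); e1=b[1]-b[0]; e2=b[2]-b[1]; L=e1 if np.linalg.norm(e1)>np.linalg.norm(e2) else e2
        if L[0]<0:L=-L
        print('ctr',ctr[:2].round(1),'size',np.linalg.norm(e1).round(1),np.linalg.norm(e2).round(1),'yaw',np.degrees(np.arctan2(L[1],L[0])).round(1))
print('panels'); rects((im.min(2)>195).astype(np.uint8),90,20,(290,360,195,255))
print('handle'); rects(((hsv[...,0]>8)&(hsv[...,0]<25)&(hsv[...,1]>100)&(hsv[...,2]>150)).astype(np.uint8),24,60,(150,200,200,280))
P=cloud(c); Z=P[...,2]
# rims z 150
m=((abs(Z-150)<14)&(P[...,0]>560)&(P[...,0]<790)&(P[...,1]>-60)&(P[...,1]<230)).astype(np.uint8)
print('rim'); rects(m,150,30,(190,275,120,205))
m=((im.min(2)>150)).astype(np.uint8); print('white');rects(m,150,20,(190,275,140,200))
# flap points
m=(Z>170)&(P[...,0]>650)&(P[...,0]<800)&(P[...,1]>-20)&(P[...,1]<190)&(c['depth']>0)
q=P[m]; 
for lo in range(170,400,20):
    k=q[(q[:,2]>=lo)&(q[:,2]<lo+20)]
    if len(k): print(lo,len(k),np.median(k,0).round(0))
E
```

```text
panels
ctr [ 478.  -198.7] size 7.8 104.4 yaw 6.0
ctr [ 478.9 -245.9] size 8.3 104.0 yaw 6.1
ctr [ 477.8 -291.7] size 8.3 100.3 yaw 5.5
ctr [ 493.6 -336.2] size 7.9 101.0 yaw 5.9
handle
ctr [409.1 319.1] size 164.6 31.0 yaw 1.0
rim
ctr [685.2  86.7] size 168.2 213.1 yaw -89.1
white
ctr [673.7  86.4] size 212.5 145.4 yaw -89.1
170 166 [767.  91. 179.]
190 151 [771.  94. 200.]
210 147 [774.  96. 221.]
230 163 [777.  87. 241.]
250 177 [781.  83. 259.]
270 148 [784.  92. 277.]
290 257 [786.  93. 303.]
310 37 [789.  86. 312.]
330 8 [781.  87. 347.]
350 5 [790.  87. 355.]
```

```bash
python3 -c "
from h import *
togo([490,-268,250],[np.pi,0,0.1])"; python3 -m handwheel --help | head -5
```

```text
turn [-0.04  0.   20.1 ] shift [ 0.3243 -0.0702 -0.0235]invalid input: not JSON, or not a number
```

```bash
python3 -m handwheel '[[[0,0,8],[0.046,-0.010,-0.0235],0.5],[[0,0,16],[0.092,-0.02,-0.0235],0.4],[[0,0,20.1],[0.138,-0.03,-0.0235],0.4],[[0,0,20.1],[0.184,-0.04,-0.0235],0.4],[[0,0,20.1],[0.230,-0.05,-0.0235],0.4],[[0,0,20.1],[0.276,-0.06,-0.0235],0.4],[[0,0,20.1],[0.3243,-0.0702,-0.0235],0.4],[[0,0,20.1],[0.3243,-0.0702,-0.0235],0.4],[[0,0,20.1],[0.3243,-0.0702,-0.0235],0.4],[[0,0,20.1],[0.3243,-0.0702,-0.0235],0.4]]'
cat > pan.py <<'E'
from h import *
c=cap('wrist','w1.png'); np.savez('w1.npz',**c)
o=get_obs(); print(o['time'],o['tool_pos'].round(1),o['tcp_rot'].round(4),o['grip_width'],o['joint_positions'].round(2))
im=c['image']; hsv=cv2.cvtColor(im,cv2.COLOR_RGB2HSV)
P=cloud(c)
m=((im.min(2)>170)&(hsv[...,1]<70)&(P[...,2]>75)&(P[...,2]<105)).astype(np.uint8)
cs,_=cv2.findContours(m,cv2.RETR_EXTERNAL,cv2.CHAIN_APPROX_NONE)
for k in cs:
    if cv2.contourArea(k)<150: continue
    b=onplane(c,cv2.boxPoints(cv2.minAreaRect(k)),90); e1=b[1]-b[0]; e2=b[2]-b[1]
    L=e1 if np.linalg.norm(e1)>np.linalg.norm(e2) else e2; L=L*np.sign(L[0])
    mm=np.zeros_like(m); cv2.drawContours(mm,[k],-1,1,-1)
    print(k[:,0].mean(0).round(0),b.mean(0)[:2].round(1),np.linalg.norm(e1).round(1),np.linalg.norm(e2).round(1),np.arctan2(L[1],L[0]).round(4),'z',np.median(P[...,2][mm>0]).round(1))
E
python3 pan.py
```

```text
time: 1.25
tool_pos: [489.3, -268.7, 250.1]
tcp_rot: [3.142, 0.001, 0.099]
contact_force: [-0.2, -1.2, -0.2]
grip_width: 36.4
finger_force: 0.0
1.3 [ 489.1 -269.1  250.2] [3.1414e+00 5.0000e-04 9.8400e-02] 36.65339694316583 [-0.64  0.39  1.39 -0.    1.36  0.83]
[276. 182.] [ 481.5 -290. ] 9.3 110.2 0.1212 z 90.6
[234. 178.] [ 481.5 -244.1] 9.9 109.5 0.1068 z 90.5
[191. 174.] [ 480.4 -196.6] 11.6 109.8 0.0845 z 90.6
[319. 171.] [ 497.6 -334.1] 109.2 10.7 0.1268 z 90.6
```

View pics/w1.png

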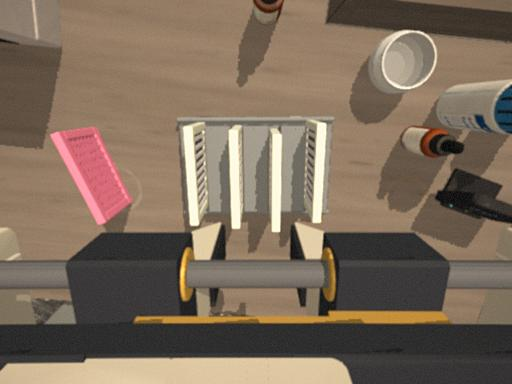

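The wrist view shows the four panel tops at pixels (191,174), (234,178), (276,182) and (319,171). They measure 110 x 10 mm at z = 90, as they should. The pink one at (95,175) is outside the tray. Before the first pick I'll look at the unit from above.

```bash
python3 -m handwheel '[[[0,0,2],[0.024,-0.04,-0.03],0.4],[[0,0,4.7],[0.048,-0.08,-0.05],0.35],[[0,0,4.7],[0.072,-0.12,-0.05],0.35],[[0,0,4.7],[0.095,-0.16,-0.05],0.35],[[0,0,4.7],[0.12,-0.2,-0.05],0.35],[[0,0,4.7],[0.143,-0.24,-0.05],0.35],[[0,0,4.7],[0.167,-0.28,-0.05],0.35],[[0,0,4.7],[0.19,-0.32,-0.05],0.35],[[0,0,4.7],[0.2,-0.338,-0.05],0.35],[[0,0,4.7],[0.2,-0.338,-0.05],0.35],[[0,0,4.7],[0.2,-0.338,-0.05],0.35],[[0,0,4.7],[0.2,-0.338,-0.05],0.35]]'
python3 - <<'E'
from h import *
c=cap('wrist','w2.png'); np.savez('w2.npz',**c); o=get_obs(); print(o['time'],o['tool_pos'],o['tcp_rot'],o['joint_positions'].round(2))
P=cloud(c); 
for z0,z1 in((140,158),(70,90),(36,60)):
    m=(P[...,2]>z0)&(P[...,2]<z1)&(c['depth']>0)&(P[...,0]>560)&(P[...,0]<790)&(P[...,1]>-60)&(P[...,1]<230)
    q=P[m]; print(z0,m.sum(),np.median(q,0).round(1),np.percentile(q,[1,99],axis=0).round(1).tolist())
E
```

```text
time: 2.5
tool_pos: [655.1, 86.0, 300.4]
tcp_rot: [3.141, 0.0, 0.015]
contact_force: [-0.0, 0.1, 0.7]
grip_width: 32.2
finger_force: 0.0
2.55 [655.09042981  86.10621788 300.59044887] [ 3.14115692e+00 -1.69323243e-04  1.53855491e-02] [ 0.02  0.57  0.95 -0.    1.62  1.57]
140 5749 [699.8  90.2 150.1] [[604.7, -16.6, 140.4], [762.6, 193.2, 157.6]]
70 14620 [685.8  88.3  80.3] [[609.8, -11.6, 70.7], [753.4, 188.0, 88.5]]
36 4323 [685.5  71.   46.8] [[609.9, 12.1, 44.9], [753.0, 164.2, 59.2]]
```

View pics/w2.png

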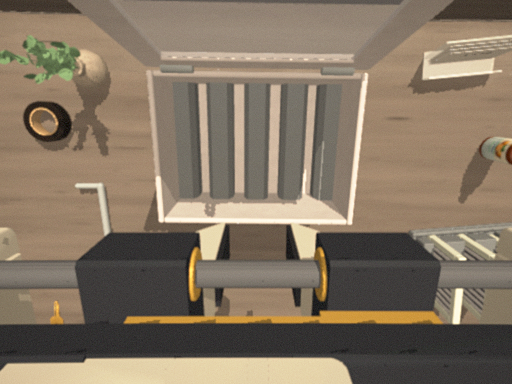

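The wrist view shows the bay with four light slots at columns of about 203, 238, 274 and 311, rows 85–200. The flap stands open behind them. The hook is visible at (90,187).

```bash
python3 - <<'E'
from h import *
c=dict(np.load('w2.npz')); P=cloud(c); im=c['image'].astype(int)
m=(abs(P[...,2]-46.5)<5)&(P[...,0]>605)&(P[...,0]<757)&(P[...,1]>-10)&(P[...,1]<190)
n,lab,st,ce=cv2.connectedComponentsWithStats(m.astype(np.uint8))
for i in range(1,n):
    if st[i,4]<150: continue
    q=P[lab==i]; k=np.polyfit(q[:,0]-681.5,q[:,1],1)
    print(ce[i].round(0),st[i,4],'slot y at mid',k[1].round(2),'yaw',k[0].round(4),'x',np.percentile(q[:,0],[2,98]).round(1),'w',np.percentile(q[:,1]-np.polyval(k,q[:,0]-681.5),[3,97]).round(1))
# flap angle and ring
t=dict(np.load('top0.npz')); T=cloud(t)
q=T[(T[...,2]>160)&(T[...,2]<318)&(T[...,0]>650)&(T[...,0]<800)&(T[...,1]>-10)&(T[...,1]<180)]
k=np.polyfit(q[:,2],q[:,0],1); print('flap slope dx/dz',k, 'q',np.pi/2+np.arctan(k[0]), 'res',np.std(q[:,0]-np.polyval(k,q[:,2])))
E
```

```text
[203. 137.] 880 slot y at mid 159.43 yaw 0.0014 x [611.3 750.3] w [-5.1  4.7]
[239. 137.] 1043 slot y at mid 112.0 yaw 0.0048 x [611.7 751.1] w [-5.9  6. ]
[274. 138.] 1074 slot y at mid 64.51 yaw 0.0022 x [612.2 750.6] w [-6.3  6.3]
[309. 138.] 888 slot y at mid 16.91 yaw 0.0034 x [612.  751.3] w [-4.8  5.2]
flap slope dx/dz [1.69539421e-01 7.36439897e+02] q 1.7387388079920971 res 2.2410098426673413
```

```bash
python3 -m handwheel '[[[0,0,-2.7],[-0.022,0.035,0],0.35],[[0,0,-5.3],[-0.045,0.07,0],0.3],[[0,0,-5.3],[-0.067,0.105,0],0.3],[[0,0,-5.3],[-0.09,0.14,0],0.3],[[0,0,-5.3],[-0.112,0.175,0.02],0.3],[[0,0,-5.3],[-0.134,0.21,0.05],0.3],[[0,0,-5.3],[-0.156,0.245,0.08],0.3],[[0,0,-5.3],[-0.179,0.28,0.11],0.3],[[0,0,-5.3],[-0.179,0.28,0.14],0.3],[[0,0,-5.3],[-0.179,0.28,0.14],0.3],[[0,0,-5.3],[-0.179,0.28,0.14],0.3]]'
python3 pan.py
```

```text
time: 3.65
tool_pos: [481.3, -195.5, 161.1]
tcp_rot: [3.141, -0.0, 0.109]
contact_force: [0.3, -0.5, -0.1]
grip_width: 27.5
finger_force: 0.0
3.7 [ 482.2 -195.4  161.9] [ 3.1401e+00 -2.1000e-03  1.1010e-01] 27.460491295817793 [-0.53  0.39  1.64  0.    1.11  0.93]
[376. 185.] [ 501.4 -287.5] 72.2 13.7 0.186 z 90.7
[319. 184.] [ 498.8 -242.2] 76.4 10.7 0.1259 z 90.7
[259. 195.] [ 482.9 -197. ] 9.0 105.7 0.1171 z 90.6
[435. 189.] [ 499.1 -334.3] 105.8 14.5 0.1636 z 90.8
```

```bash
python3 -m handwheel '[[[0,0,0],[0,0.001,0.04],0.3],[[0,0,0],[0,0.001,0.08],0.3],[[0,0,0],[0,0.001,0.101],0.3],[[0,0,0],[0,0.001,0.101],0.3],[[0,0,0],[0,0.001,0.101],0],[[0,0,0],[0,0.001,0.101],0],[[0,0,0],[0,0.001,0.101],0],[[0,0,0],[0,0.001,0.101],0],[[0,0,0],[0,0.001,0.101],0],[[0,0,0],[0,0.001,0.101],0]]'
python3 -m handwheel '[[[0,0,0],[0,0,-0.03],0],[[0,0,0],[0,0,-0.07],0],[[0,0,0],[0,0,-0.11],0],[[0,0,0],[0,0,-0.15],0],[[0,0,0],[0,0,-0.19],0],[[0,0,0],[0,0,-0.19],0],[[0,0,0],[0,0,-0.19],0]]'
python3 -c "
from h import *
togo([681.5,157.2,250],[np.pi,0,0.008]);print(get_obs()['tool_pos'])"
```

```text
time: 4.7
tool_pos: [482.8, -196.5, 61.2]
tcp_rot: [3.139, -0.003, 0.11]
contact_force: [1.6, 1.0, 8.1]
grip_width: 9.9
finger_force: 30.0
time: 5.4
tool_pos: [481.6, -196.0, 250.3]
tcp_rot: [3.14, -0.002, 0.11]
contact_force: [0.4, 1.4, -1.1]
grip_width: 9.5
finger_force: 30.0
turn [ 0.09 -0.12  5.87] shift [ 2.376e-01 -3.290e-01  2.000e-04]
[ 481.61030212 -196.0348157   250.29920638]
```

```bash
python3 -m handwheel '[[[0,0,3],[0.02,-0.028,0],0],[[0,0,5.9],[0.045,-0.062,0],0],[[0,0,5.9],[0.07,-0.097,0],0],[[0,0,5.9],[0.095,-0.131,0],0],[[0,0,5.9],[0.12,-0.166,0],0],[[0,0,5.9],[0.145,-0.201,0],0],[[0,0,5.9],[0.17,-0.235,0],0],[[0,0,5.9],[0.195,-0.27,0],0],[[0,0,5.9],[0.22,-0.305,0],0],[[0,0,5.9],[0.2376,-0.329,0],0],[[0,0,5.9],[0.2376,-0.329,0],0],[[0,0,5.9],[0.2376,-0.329,0],0]]'
python3 -m handwheel '[[[0,0,0],[0,0,0.03],0],[[0,0,0],[0,0,0.04],0],[[0,0,0],[0,0,0.04],0],[[0,0,0],[0,0,0.04],0]]'
python3 - <<'E'
from h import *
c=cap('wrist','w3.png'); np.savez('w3.npz',**c); o=get_obs(); print(o['time'],o['tool_pos'],o['tcp_rot'],o['grip_width'])
P=cloud(c)
m=(abs(P[...,2]-46.5)<6)&(P[...,0]>605)&(P[...,0]<757)&(P[...,1]>-10)&(P[...,1]<190)
n,lab,st,ce=cv2.connectedComponentsWithStats(m.astype(np.uint8))
for i in range(1,n):
    if st[i,4]<150: continue
    q=P[lab==i]; k=np.polyfit(q[:,0]-681.5,q[:,1],1); print(ce[i].round(0),st[i,4],k.round(3))
E
```

```text
time: 6.6
tool_pos: [680.6, 157.4, 246.7]
tcp_rot: [3.141, 0.004, 0.009]
contact_force: [0.5, -1.1, -0.6]
grip_width: 9.8
finger_force: 30.0
time: 7.0
tool_pos: [681.4, 156.3, 209.9]
tcp_rot: [3.141, -0.0, 0.006]
contact_force: [0.6, 0.3, -1.2]
grip_width: 10.1
finger_force: 30.0
7.05 [681.7962357  156.58727261 210.52598545] [-3.14157243e+00 -1.68777978e-03  6.65887109e-03] 9.715291005723062
[257. 123.] 425 [-2.20000e-02  1.58403e+02]
[301. 168.] 1327 [3.00000e-03 1.09218e+02]
[346. 169.] 1024 [3.0000e-03 6.1215e+01]
[390. 171.] 730 [1.0000e-03 1.3587e+01]
```

View pics/w3.png

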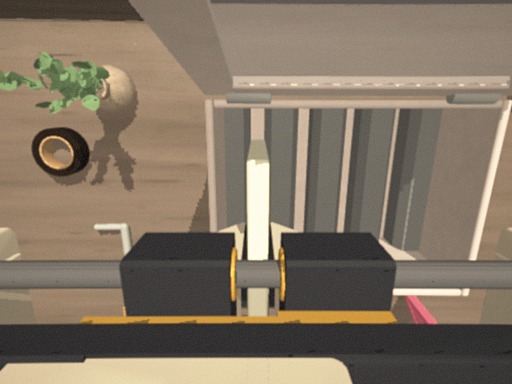

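The held panel, at column 257, lines up with slot 4, also at column 257. Now lower it.

```bash
python3 -m handwheel '[[[0,0,0],[0,-0.001,0.03],0],[[0,0,0],[0,-0.001,0.05],0],[[0,0,0],[0,-0.001,0.07],0],[[0,0,0],[0,-0.001,0.085],0],[[0,0,0],[0,-0.001,0.1],0],[[0,0,0],[0,-0.001,0.1],0],[[0,0,0],[0,-0.001,0.1],0]]'
python3 -m handwheel '[[[0,0,0],[0,0,0.007],0],[[0,0,0],[0,0,0.013],0],[[0,0,0],[0,0,0.015],0],[[0,0,0],[0,0,0.015],0]]'
```

```text
time: 7.75
tool_pos: [682.0, 158.1, 110.4]
tcp_rot: [-3.142, -0.002, 0.007]
contact_force: [0.3, -1.1, -1.0]
grip_width: 9.7
finger_force: 30.0
time: 8.15
tool_pos: [682.0, 158.3, 96.7]
tcp_rot: [-3.142, -0.003, 0.008]
contact_force: [-2.5, -0.4, 9.2]
grip_width: 9.9
finger_force: 30.0
```

```bash
python3 -m handwheel '[[[0,0,0],[0,0,0],0.18],[[0,0,0],[0,0,0],0.18],[[0,0,0],[0,0,0],0.18],[[0,0,0],[0,0,-0.03],0.18],[[0,0,0],[0,0,-0.07],0.18],[[0,0,0],[0,0,-0.11],0.2],[[0,0,0],[0,0,-0.15],0.2],[[0,0,0],[0,0,-0.15],0.3],[[0,0,0],[0,0,-0.15],0.3]]'
python3 - <<'E'
from h import *
c=cap('wrist','w4.png'); np.savez('w4.npz',**c); P=cloud(c); o=get_obs(); print(o['tool_pos'])
m=(P[...,1]>140)&(P[...,1]<175)&(P[...,0]>615)&(P[...,0]<745)&(P[...,2]>100)&(P[...,2]<140); q=P[m]
print(m.sum(),np.median(q,0).round(1),np.percentile(q,[2,98],axis=0).round(1).tolist())
togo([481.5,-244.1,170],[np.pi,0,0.108])
E
```

```text
time: 9.05
tool_pos: [681.6, 158.3, 244.9]
tcp_rot: [-3.142, -0.002, 0.008]
contact_force: [-0.4, -0.0, -0.9]
grip_width: 26.6
finger_force: 0.0
[681.00815121 158.15711978 243.09446034]
1155 [684.3 158.5 126.6] [[627.0, 153.9, 124.5], [733.6, 163.0, 128.0]]
turn [ 0.01  0.09 -5.76] shift [-0.2024  0.4007  0.0735]
```

```bash
python3 -m handwheel '[[[0,0,-3],[-0.018,0.036,0],0.3],[[0,0,-5.8],[-0.038,0.076,0],0.3],[[0,0,-5.8],[-0.059,0.116,0],0.3],[[0,0,-5.8],[-0.079,0.157,0],0.3],[[0,0,-5.8],[-0.1,0.198,0],0.3],[[0,0,-5.8],[-0.12,0.238,0],0.3],[[0,0,-5.8],[-0.141,0.279,0.01],0.3],[[0,0,-5.8],[-0.161,0.32,0.03],0.3],[[0,0,-5.8],[-0.182,0.36,0.05],0.3],[[0,0,-5.8],[-0.2024,0.4007,0.0735],0.3],[[0,0,-5.8],[-0.2024,0.4007,0.0735],0.3],[[0,0,-5.8],[-0.2024,0.4007,0.0735],0.3]]'
python3 pan.py; python3 -c "
from h import *
togo([481.5,-244.1,60],[np.pi,0,0.108])"
```

```text
time: 10.3
tool_pos: [480.6, -244.1, 168.7]
tcp_rot: [-3.138, 0.003, 0.106]
contact_force: [0.5, 0.3, 0.6]
grip_width: 27.6
finger_force: 0.0
10.35 [ 481.6 -243.5  169.7] [-3.1397e+00  1.5000e-03  1.0780e-01] 27.350024077878906 [-0.61  0.42  1.57  0.    1.15  0.85]
[314. 181.] [ 496.6 -288.1] 81.2 10.4 0.1267 z 90.6
[258. 193.] [ 480.9 -244.2] 8.5 110.6 0.1124 z 90.6
[372. 175.] [ 506.  -333.1] 91.2 10.3 0.1206 z 90.7
turn [-0.11  0.09 -0.01] shift [-0.      0.0008  0.1097]
```

```bash
python3 -m handwheel '[[[0,0,0],[0,0.0005,0.04],0.3],[[0,0,0],[0,0.0005,0.08],0.3],[[0,0,0],[0,0.0005,0.109],0.3],[[0,0,0],[0,0.0005,0.109],0.3],[[0,0,0],[0,0.0005,0.109],0],[[0,0,0],[0,0.0005,0.109],0],[[0,0,0],[0,0.0005,0.109],0],[[0,0,0],[0,0.0005,0.109],0],[[0,0,0],[0,0.0005,0.109],0],[[0,0,0],[0,0.0005,0.109],0]]'
python3 -m handwheel '[[[0,0,0],[0,0,-0.03],0],[[0,0,0],[0,0,-0.07],0],[[0,0,0],[0,0,-0.11],0],[[0,0,0],[0,0,-0.15],0],[[0,0,0],[0,0,-0.19],0],[[0,0,0],[0,0,-0.19],0],[[0,0,0],[0,0,-0.19],0]]'
python3 -c "
from h import *
togo([681.5,111.8,240],[np.pi,0,0.006]);print(get_obs()['tool_pos'])"
```

```text
time: 11.35
tool_pos: [483.3, -245.0, 63.6]
tcp_rot: [3.139, -0.003, 0.109]
contact_force: [1.0, 1.8, 6.9]
grip_width: 9.6
finger_force: 30.0
time: 12.05
tool_pos: [482.1, -244.6, 252.8]
tcp_rot: [3.14, -0.002, 0.109]
contact_force: [0.6, 0.6, -1.2]
grip_width: 10.0
finger_force: 30.0
turn [ 0.09 -0.11  5.88] shift [ 0.2368 -0.3327  0.0126]
[ 482.07847932 -244.62020117  252.76564431]
```

```bash
python3 -m handwheel '[[[0,0,3],[0.02,-0.028,0],0],[[0,0,5.9],[0.045,-0.063,0],0],[[0,0,5.9],[0.07,-0.098,0],0],[[0,0,5.9],[0.095,-0.133,0],0],[[0,0,5.9],[0.12,-0.168,0],0],[[0,0,5.9],[0.145,-0.203,0],0],[[0,0,5.9],[0.17,-0.239,0],0],[[0,0,5.9],[0.195,-0.274,0],0],[[0,0,5.9],[0.22,-0.309,0],0],[[0,0,5.9],[0.2368,-0.3327,0.0126],0],[[0,0,5.9],[0.2368,-0.3327,0.0326],0],[[0,0,5.9],[0.2368,-0.3327,0.0426],0]]'
python3 -m handwheel '[[[0,0,0],[0,0,0],0],[[0,0,0],[0,0,0],0],[[0,0,0],[0,0,0],0]]'
python3 - <<'E'
from h import *
c=cap('wrist'); o=get_obs(); print(o['tool_pos'],o['tcp_rot'])
P=cloud(c)
m=(abs(P[...,2]-46.5)<6)&(P[...,0]>605)&(P[...,0]<757)&(P[...,1]>-10)&(P[...,1]<190)
n,lab,st,ce=cv2.connectedComponentsWithStats(m.astype(np.uint8))
for i in range(1,n):
    if st[i,4]<150: continue
    q=P[lab==i]; k=np.polyfit(q[:,0]-681.5,q[:,1],1); print(ce[i].round(0),st[i,4],k.round(3))
E
```

```text
time: 13.25
tool_pos: [679.8, 112.8, 204.4]
tcp_rot: [3.141, 0.007, 0.007]
contact_force: [-0.3, -0.7, -3.1]
grip_width: 9.8
finger_force: 30.0
time: 13.55
tool_pos: [681.7, 111.2, 210.4]
tcp_rot: [-3.142, -0.002, 0.005]
contact_force: [0.7, 0.4, -0.8]
grip_width: 9.9
finger_force: 30.0
[681.72122572 111.26360435 210.4525765 ] [ 3.14153889e+00 -2.03914639e-03  4.78741382e-03]
[213. 122.] 261 [1.29000e-01 1.50974e+02]
[258. 123.] 390 [7.00000e-03 1.10858e+02]
[302. 168.] 1340 [4.0000e-03 6.3158e+01]
[346. 169.] 1015 [2.0000e-03 1.5194e+01]
```

```bash
python3 -m handwheel '[[[0,0,0],[0,0,0.03],0],[[0,0,0],[0,0,0.05],0],[[0,0,0],[0,0,0.07],0],[[0,0,0],[0,0,0.085],0],[[0,0,0],[0,0,0.098],0],[[0,0,0],[0,0,0.098],0],[[0,0,0],[0,0,0.098],0]]'
python3 -m handwheel '[[[0,0,0],[0,0,0.007],0],[[0,0,0],[0,0,0.012],0],[[0,0,0],[0,0,0.014],0],[[0,0,0],[0,0,0.014],0]]'
```

```text
time: 14.3
tool_pos: [681.7, 111.8, 111.9]
tcp_rot: [3.142, -0.001, 0.006]
contact_force: [-0.9, 0.2, -1.0]
grip_width: 9.8
finger_force: 30.0
time: 14.7
tool_pos: [681.8, 112.1, 99.3]
tcp_rot: [-3.142, -0.002, 0.006]
contact_force: [-3.7, -0.8, 9.1]
grip_width: 9.8
finger_force: 30.0
```

```bash
python3 -m handwheel '[[[0,0,0],[0,0,0],0.18],[[0,0,0],[0,0,0],0.18],[[0,0,0],[0,0,0],0.18],[[0,0,0],[0,0,-0.03],0.18],[[0,0,0],[0,0,-0.07],0.18],[[0,0,0],[0,0,-0.11],0.2],[[0,0,0],[0,0,-0.15],0.2],[[0,0,0],[0,0,-0.15],0.3],[[0,0,0],[0,0,-0.15],0.3]]'
python3 - <<'E'
from h import *
c=cap('wrist'); P=cloud(c); o=get_obs(); print(o['tool_pos'])
for y in(111,158):
    m=(abs(P[...,1]-y)<14)&(P[...,0]>615)&(P[...,0]<745)&(P[...,2]>100)&(P[...,2]<140); q=P[m]
    print(m.sum(),np.median(q,0).round(1),np.percentile(q,[2,98],axis=0).round(1).tolist())
togo([481.5,-290,170],[np.pi,0,0.112])
E
```

```text
time: 15.6
tool_pos: [681.6, 112.0, 247.8]
tcp_rot: [-3.142, -0.002, 0.006]
contact_force: [-0.7, -0.8, -1.3]
grip_width: 26.3
finger_force: 0.0
[680.96068043 111.91481249 246.05540058]
1121 [683.5 112.5 126.6] [[627.4, 107.7, 124.9], [733.4, 116.7, 128.0]]
1236 [690.2 157.4 126.4] [[639.8, 153.4, 102.2], [733.1, 163.2, 127.9]]
turn [ 0.01  0.08 -6.09] shift [-0.2017  0.4007  0.0764]
```

```bash
python3 -m handwheel '[[[0,0,-3],[-0.018,0.036,0],0.3],[[0,0,-6.1],[-0.038,0.076,0],0.3],[[0,0,-6.1],[-0.059,0.116,0],0.3],[[0,0,-6.1],[-0.079,0.157,0],0.3],[[0,0,-6.1],[-0.1,0.198,0],0.3],[[0,0,-6.1],[-0.12,0.238,0],0.3],[[0,0,-6.1],[-0.141,0.279,0.01],0.3],[[0,0,-6.1],[-0.161,0.32,0.03],0.3],[[0,0,-6.1],[-0.182,0.36,0.05],0.3],[[0,0,-6.1],[-0.2017,0.4007,0.0764],0.3],[[0,0,-6.1],[-0.2017,0.4007,0.0764],0.3],[[0,0,-6.1],[-0.2017,0.4007,0.0764],0.3]]'
python3 pan.py; python3 -c "
from h import *
togo([481.5,-290,61],[np.pi,0,0.112])"
```

```text
time: 16.85
tool_pos: [480.4, -289.9, 168.5]
tcp_rot: [-3.138, 0.003, 0.11]
contact_force: [-1.1, 0.2, -0.3]
grip_width: 27.5
finger_force: 0.0
16.9 [ 481.5 -289.4  169.6] [-3.1395e+00  1.5000e-03  1.1130e-01] 27.708744381467493 [-0.68  0.46  1.51  0.    1.18  0.78]
[258. 193.] [ 481.7 -289.6] 9.2 110.3 0.1159 z 90.7
[315. 172.] [ 503.9 -333. ] 95.2 9.3 0.0968 z 90.7
turn [-0.12  0.09 -0.04] shift [1.000e-04 8.000e-04 1.086e-01]
```

```bash
python3 -m handwheel '[[[0,0,0],[0,0.0005,0.04],0.3],[[0,0,0],[0,0.0005,0.08],0.3],[[0,0,0],[0,0.0005,0.109],0.3],[[0,0,0],[0,0.0005,0.109],0.3],[[0,0,0],[0,0.0005,0.109],0],[[0,0,0],[0,0.0005,0.109],0],[[0,0,0],[0,0.0005,0.109],0],[[0,0,0],[0,0.0005,0.109],0],[[0,0,0],[0,0.0005,0.109],0],[[0,0,0],[0,0.0005,0.109],0]]'
python3 -m handwheel '[[[0,0,0],[0,0,-0.03],0],[[0,0,0],[0,0,-0.07],0],[[0,0,0],[0,0,-0.11],0],[[0,0,0],[0,0,-0.15],0],[[0,0,0],[0,0,-0.19],0],[[0,0,0],[0,0,-0.19],0],[[0,0,0],[0,0,-0.19],0]]'
python3 -c "
from h import *
togo([681.5,65.2,240],[np.pi,0,0.006]);print(get_obs()['tool_pos'])"
```

```text
time: 17.9
tool_pos: [483.3, -291.0, 63.7]
tcp_rot: [3.139, -0.003, 0.112]
contact_force: [1.2, 1.1, 7.0]
grip_width: 9.6
finger_force: 30.0
time: 18.6
tool_pos: [482.0, -290.5, 252.8]
tcp_rot: [3.14, -0.002, 0.112]
contact_force: [0.1, 0.2, -1.9]
grip_width: 10.1
finger_force: 30.0
turn [ 0.1  -0.1   6.07] shift [ 0.238  -0.3312  0.0126]
[ 481.9989814  -290.52641206  252.7755927 ]
```

```bash
python3 -m handwheel '[[[0,0,3],[0.02,-0.028,0],0],[[0,0,6.1],[0.045,-0.063,0],0],[[0,0,6.1],[0.07,-0.098,0],0],[[0,0,6.1],[0.095,-0.133,0],0],[[0,0,6.1],[0.12,-0.168,0],0],[[0,0,6.1],[0.145,-0.203,0],0],[[0,0,6.1],[0.17,-0.238,0],0],[[0,0,6.1],[0.195,-0.273,0],0],[[0,0,6.1],[0.22,-0.308,0],0],[[0,0,6.1],[0.238,-0.3312,0.0126],0],[[0,0,6.1],[0.238,-0.3312,0.0326],0],[[0,0,6.1],[0.238,-0.3312,0.0426],0]]'
python3 -m handwheel '[[[0,0,0],[0,0,0],0],[[0,0,0],[0,0,0],0],[[0,0,0],[0,0,0],0]]'
python3 - <<'E'
from h import *
c=cap('wrist'); o=get_obs(); print(o['tool_pos'],o['tcp_rot'])
P=cloud(c)
m=(abs(P[...,2]-46.5)<6)&(P[...,0]>605)&(P[...,0]<757)&(P[...,1]>-10)&(P[...,1]<190)
n,lab,st,ce=cv2.connectedComponentsWithStats(m.astype(np.uint8))
for i in range(1,n):
    if st[i,4]<150: continue
    q=P[lab==i]; k=np.polyfit(q[:,0]-681.5,q[:,1],1); print(ce[i].round(0),st[i,4],k.round(3))
E
```

```text
time: 19.8
tool_pos: [679.9, 66.4, 204.6]
tcp_rot: [3.141, 0.007, 0.007]
contact_force: [-0.4, -0.6, -1.4]
grip_width: 10.0
finger_force: 30.0
time: 20.1
tool_pos: [681.7, 64.5, 210.3]
tcp_rot: [3.141, -0.002, 0.005]
contact_force: [-0.4, -0.1, -0.0]
grip_width: 10.0
finger_force: 30.0
[681.76452776  64.63805937 210.43745385] [ 3.14142462e+00 -2.02560969e-03  4.74640112e-03]
[164. 117.] 164 [2.0000e-03 1.6112e+02]
[211. 119.] 239 [  0.144 104.242]
[257. 122.] 416 [1.0000e-03 6.5111e+01]
[302. 168.] 1336 [3.0000e-03 1.7175e+01]
```

Aligned to within 0.5 mm, so I'll insert and release.

```bash
python3 -m handwheel '[[[0,0,0],[0,0,0.03],0],[[0,0,0],[0,0,0.05],0],[[0,0,0],[0,0,0.07],0],[[0,0,0],[0,0,0.085],0],[[0,0,0],[0,0,0.098],0],[[0,0,0],[0,0,0.098],0],[[0,0,0],[0,0,0.105],0],[[0,0,0],[0,0,0.11],0],[[0,0,0],[0,0,0.112],0],[[0,0,0],[0,0,0.112],0]]'
python3 -m handwheel '[[[0,0,0],[0,0,0],0.18],[[0,0,0],[0,0,0],0.18],[[0,0,0],[0,0,0],0.18],[[0,0,0],[0,0,-0.03],0.18],[[0,0,0],[0,0,-0.07],0.18],[[0,0,0],[0,0,-0.11],0.2],[[0,0,0],[0,0,-0.15],0.2],[[0,0,0],[0,0,-0.15],0.3],[[0,0,0],[0,0,-0.15],0.3]]'
python3 - <<'E'
from h import *
c=cap('wrist'); P=cloud(c); o=get_obs(); print(o['tool_pos'])
for y in(65,111,158):
    m=(abs(P[...,1]-y)<14)&(P[...,0]>615)&(P[...,0]<745)&(P[...,2]>115)&(P[...,2]<140); q=P[m]
    print(m.sum(),np.median(q,0).round(1),np.percentile(q,[2,98],axis=0).round(1).tolist())
togo([497.6,-334.1,170],[np.pi,0,0.115])
E
```

```text
time: 21.15
tool_pos: [682.1, 65.4, 99.5]
tcp_rot: [3.141, -0.003, 0.006]
contact_force: [-2.8, 0.2, 7.9]
grip_width: 9.8
finger_force: 30.0
time: 22.05
tool_pos: [681.7, 65.4, 247.9]
tcp_rot: [3.141, -0.002, 0.006]
contact_force: [0.2, 0.5, -0.1]
grip_width: 26.6
finger_force: 0.0
[681.07820277  65.35077743 246.15510665]
1111 [683.   65.6 126.6] [[627.5, 61.1, 125.0], [733.5, 70.1, 128.0]]
1130 [689.4 111.7 126.4] [[640.3, 107.3, 119.6], [732.5, 117.0, 127.9]]
1326 [686.7 156.8 126.3] [[633.9, 153.1, 118.3], [732.1, 162.8, 127.9]]
turn [-0.    0.08 -6.26] shift [-0.1857  0.3984  0.0764]
```

```bash
python3 -m handwheel '[[[0,0,-3],[-0.016,0.036,0],0.3],[[0,0,-6.2],[-0.035,0.076,0],0.3],[[0,0,-6.2],[-0.054,0.116,0],0.3],[[0,0,-6.2],[-0.073,0.157,0],0.3],[[0,0,-6.2],[-0.092,0.198,0],0.3],[[0,0,-6.2],[-0.111,0.238,0],0.3],[[0,0,-6.2],[-0.13,0.279,0.01],0.3],[[0,0,-6.2],[-0.149,0.32,0.03],0.3],[[0,0,-6.2],[-0.168,0.36,0.05],0.3],[[0,0,-6.2],[-0.1857,0.3984,0.0764],0.3],[[0,0,-6.2],[-0.1857,0.3984,0.0764],0.3],[[0,0,-6.2],[-0.1857,0.3984,0.0764],0.3]]'
python3 pan.py; python3 -c "
from h import *
togo([497.6,-334.1,61],[np.pi,0,0.115])"
```

```text
time: 23.3
tool_pos: [496.7, -334.0, 168.4]
tcp_rot: [-3.138, 0.003, 0.112]
contact_force: [-0.1, 1.1, -0.0]
grip_width: 27.3
finger_force: 0.0
23.35 [ 497.7 -333.5  169.6] [-3.1395e+00  1.3000e-03  1.1340e-01] 27.73377191899113 [-0.72  0.53  1.39  0.    1.23  0.74]
[258. 194.] [ 497.2 -334.5] 9.2 110.5 0.1188 z 90.6
turn [-0.12  0.07 -0.09] shift [-1.000e-04  8.000e-04  1.086e-01]
```

```bash
python3 -m handwheel '[[[0,0,0],[0,0.0005,0.04],0.3],[[0,0,0],[0,0.0005,0.08],0.3],[[0,0,0],[0,0.0005,0.109],0.3],[[0,0,0],[0,0.0005,0.109],0.3],[[0,0,0],[0,0.0005,0.109],0],[[0,0,0],[0,0.0005,0.109],0],[[0,0,0],[0,0.0005,0.109],0],[[0,0,0],[0,0.0005,0.109],0],[[0,0,0],[0,0.0005,0.109],0],[[0,0,0],[0,0.0005,0.109],0]]'
python3 -m handwheel '[[[0,0,0],[0,0,-0.03],0],[[0,0,0],[0,0,-0.07],0],[[0,0,0],[0,0,-0.11],0],[[0,0,0],[0,0,-0.15],0],[[0,0,0],[0,0,-0.19],0],[[0,0,0],[0,0,-0.19],0],[[0,0,0],[0,0,-0.19],0]]'
python3 -c "
from h import *
togo([681.5,19,240],[np.pi,0,0.006]);print(get_obs()['tool_pos'])"
```

```text
time: 24.35
tool_pos: [499.3, -335.2, 63.9]
tcp_rot: [3.139, -0.003, 0.114]
contact_force: [0.8, 1.6, 6.6]
grip_width: 9.7
finger_force: 30.0
time: 25.05
tool_pos: [498.1, -334.7, 252.9]
tcp_rot: [3.14, -0.002, 0.114]
contact_force: [0.4, 0.3, -1.5]
grip_width: 10.0
finger_force: 30.0
turn [ 0.1  -0.09  6.18] shift [ 0.2224 -0.3306  0.0126]
[ 498.08496443 -334.73068773  252.86569164]
```

```bash
python3 -m handwheel '[[[0,0,3],[0.02,-0.029,0],0],[[0,0,6.2],[0.043,-0.065,0],0],[[0,0,6.2],[0.067,-0.1,0],0],[[0,0,6.2],[0.09,-0.135,0],0],[[0,0,6.2],[0.114,-0.17,0],0],[[0,0,6.2],[0.137,-0.205,0],0],[[0,0,6.2],[0.16,-0.24,0],0],[[0,0,6.2],[0.184,-0.275,0],0],[[0,0,6.2],[0.207,-0.31,0],0],[[0,0,6.2],[0.2224,-0.3306,0.0126],0],[[0,0,6.2],[0.2224,-0.3306,0.0326],0],[[0,0,6.2],[0.2224,-0.3306,0.0426],0]]'
python3 -m handwheel '[[[0,0,0],[0,0,0],0],[[0,0,0],[0,0,0],0],[[0,0,0],[0,0,0],0]]'
python3 - <<'E'
from h import *
c=cap('wrist'); o=get_obs(); print(o['tool_pos'],o['tcp_rot'])
P=cloud(c)
m=(abs(P[...,2]-46.5)<6)&(P[...,0]>605)&(P[...,0]<757)&(P[...,1]>-10)&(P[...,1]<190)
n,lab,st,ce=cv2.connectedComponentsWithStats(m.astype(np.uint8))
for i in range(1,n):
    if st[i,4]<150: continue
    q=P[lab==i]; k=np.polyfit(q[:,0]-681.5,q[:,1],1); print(ce[i].round(0),st[i,4],k.round(3))
E
```

```text
time: 26.25
tool_pos: [679.9, 20.2, 204.7]
tcp_rot: [-3.141, 0.007, 0.007]
contact_force: [-0.0, -0.9, -0.8]
grip_width: 9.7
finger_force: 30.0
time: 26.55
tool_pos: [681.7, 18.3, 210.2]
tcp_rot: [3.141, -0.002, 0.005]
contact_force: [0.3, -0.1, -1.1]
grip_width: 9.4
finger_force: 30.0
[681.77394873  18.43592997 210.3538782 ] [ 3.14133350e+00 -1.97427228e-03  4.81599317e-03]
[164. 117.] 162 [1.20000e-02 1.14463e+02]
[211. 116.] 211 [-1.7000e-02  6.8387e+01]
[257. 122.] 395 [-1.7000e-02  2.0267e+01]
```

```bash
python3 -m handwheel '[[[0,0,0],[0,-0.0005,0.03],0],[[0,0,0],[0,-0.0005,0.05],0],[[0,0,0],[0,-0.0005,0.07],0],[[0,0,0],[0,-0.0005,0.085],0],[[0,0,0],[0,-0.0005,0.098],0],[[0,0,0],[0,-0.0005,0.098],0],[[0,0,0],[0,-0.0005,0.105],0],[[0,0,0],[0,-0.0005,0.11],0],[[0,0,0],[0,-0.0005,0.112],0],[[0,0,0],[0,-0.0005,0.112],0]]'
python3 -m handwheel '[[[0,0,0],[0,0,0],0.18],[[0,0,0],[0,0,0],0.18],[[0,0,0],[0,0,0],0.18],[[0,0,0],[0,0,-0.03],0.18],[[0,0,0],[0,0,-0.07],0.18],[[0,0,0],[0,0,-0.11],0.2],[[0,0,0],[0,0,-0.15],0.2],[[0,0,0],[0,0,-0.15],0.3],[[0,0,0],[0,0,-0.15],0.3]]'
python3 - <<'E'
from h import *
c=cap('wrist'); P=cloud(c); o=get_obs(); print(o['tool_pos'])
for y in(19,65,111,158):
    m=(abs(P[...,1]-y)<14)&(P[...,0]>615)&(P[...,0]<745)&(P[...,2]>115)&(P[...,2]<140); q=P[m]
    print(m.sum(),np.median(q,0).round(1),np.percentile(q,[2,98],axis=0).round(1).tolist())
c=cap('top','top1.png'); np.savez('top1.npz',**c)
hsv=cv2.cvtColor(c['image'],cv2.COLOR_RGB2HSV)
m=((hsv[...,0]>8)&(hsv[...,0]<25)&(hsv[...,1]>100)&(hsv[...,2]>150)).astype(np.uint8); m[:,:130]=0; m[:,200:]=0; m[:200]=0
for k in cv2.findContours(m,cv2.RETR_EXTERNAL,cv2.CHAIN_APPROX_NONE)[0]:
    if cv2.contourArea(k)<60: continue
    b=onplane(c,cv2.boxPoints(cv2.minAreaRect(k)),24); e=[b[1]-b[0],b[2]-b[1]]; L=max(e,key=np.linalg.norm); L=L*np.sign(L[0]); print('handle',b.mean(0).round(1),[np.linalg.norm(x).round(1) for x in e],np.arctan2(L[1],L[0]).round(3))
togo([470,320,290],[np.pi,0,0.02])
E
```

```text
time: 27.6
tool_pos: [682.1, 19.6, 99.7]
tcp_rot: [3.141, -0.003, 0.006]
contact_force: [-3.2, 1.0, 9.1]
grip_width: 9.7
finger_force: 30.0
time: 28.5
tool_pos: [681.8, 19.7, 247.9]
tcp_rot: [3.141, -0.002, 0.006]
contact_force: [-0.7, -0.6, -1.3]
grip_width: 26.7
finger_force: 0.0
[681.08112993  19.66425894 246.1827491 ]
1106 [682.9  20.1 126.6] [[627.6, 15.3, 125.1], [732.7, 24.3, 128.0]]
1138 [690.3  65.  126.5] [[640.4, 60.6, 119.5], [733.3, 70.2, 128.0]]
1331 [687.  110.7 126.4] [[634.0, 107.0, 117.7], [732.9, 116.6, 127.9]]
1574 [685.1 156.4 126.3] [[632.8, 152.8, 116.4], [732.5, 163.4, 127.9]]
handle [449.9 277.5  24. ] [np.float64(109.1), np.float64(30.0)] -0.034
turn [-0.01  0.17 -0.82] shift [-0.2092 -0.3015 -0.044 ]
```

All four panels are seated, with tops at z = 126. The pole appears to have been knocked, so I'll look at it again from close up.

```bash
python3 -m handwheel '[[[0,0,0],[-0.025,-0.028,-0.03],0.6],[[0,0,0],[-0.055,-0.062,-0.054],0.6],[[0,0,0],[-0.085,-0.095,-0.054],0.6],[[0,0,0],[-0.115,-0.128,-0.054],0.6],[[0,0,0],[-0.145,-0.161,-0.054],0.6],[[0,0,0],[-0.175,-0.194,-0.054],0.6],[[0,0,0],[-0.205,-0.227,-0.054],0.6],[[0,0,0],[-0.235,-0.26,-0.054],0.6],[[0,0,0],[-0.251,-0.275,-0.054],0.6],[[0,0,0],[-0.251,-0.275,-0.054],0.6],[[0,0,0],[-0.251,-0.275,-0.054],0.6],[[0,0,0],[-0.251,-0.275,-0.054],0.6]]'
cat > pole.py <<'E'
from h import *
import sys
c=cap('wrist',sys.argv[1]); np.savez('w5.npz',**c); o=get_obs(); print(o['time'],o['tool_pos'],o['tcp_rot'])
hsv=cv2.cvtColor(c['image'],cv2.COLOR_RGB2HSV); P=cloud(c)
m=((hsv[...,0]>8)&(hsv[...,0]<25)&(hsv[...,1]>90)&(hsv[...,2]>140)&(P[...,2]<40)&(P[...,2]>12)).astype(np.uint8)
k=max(cv2.findContours(m,cv2.RETR_EXTERNAL,cv2.CHAIN_APPROX_NONE)[0],key=cv2.contourArea)
print('area',cv2.contourArea(k),cv2.boundingRect(k))
b=onplane(c,cv2.boxPoints(cv2.minAreaRect(k)),24); e=[b[1]-b[0],b[2]-b[1]]; L=max(e,key=np.linalg.norm); L=L*np.sign(L[0]); a=L/np.linalg.norm(L)
print('corners',b[:,:2].round(1).tolist(),'yaw',np.arctan2(a[1],a[0]).round(4),[np.linalg.norm(x).round(1) for x in e],'front x',(b@a).max().round(1))
E
python3 pole.py w5.png
```

```text
time: 29.8
tool_pos: [429.5, 292.4, 300.2]
tcp_rot: [3.141, 0.001, 0.005]
contact_force: [0.6, -0.7, 0.1]
grip_width: 55.0
finger_force: 0.0
29.85 [429.60595651 292.32104626 300.39507088] [3.14076288e+00 8.93034882e-04 4.17912694e-03]
area 1914.5 (255, 99, 23, 116)
corners [[342.3, 299.1], [510.3, 290.4], [509.1, 265.2], [340.8, 271.0]] yaw -0.0515 [np.float64(168.2), np.float64(25.3)] front x 494.8
```

View pics/w5.png

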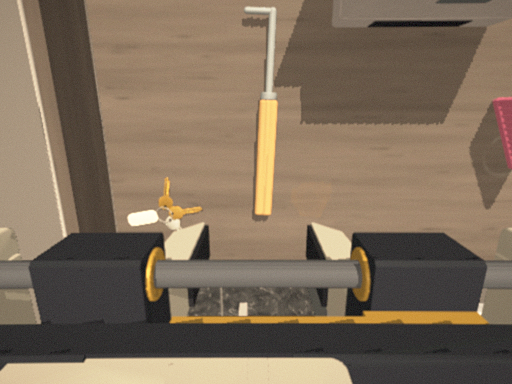

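The wrist view shows the handle at (265,155), 168 x 25 mm, with the hook at (260,10) pointing left. This is the only pole, and it has been knocked about 4 cm towards -y. Grasp it about 15 mm ahead of the grip point.

```bash
python3 - <<'E'
from h import *
togo([485.5,278.7,4],[np.pi,0,-0.045])
c=cap('top'); np.savez('top2.npz',**c); s=cap('side'); P=cloud(c); 
for uv in [(215,115),(245,115),(220,125),(240,125),(227,120),(180,120),(290,120)]: print(uv,P[uv[1],uv[0]].round(0))
ring=[[796.5,88.2,332.7]]
a=proj(c,ring)[0]; b=proj(s,ring)[0]; print('ring px',a,b)
def crop(c,p):
    im=cv2.cvtColor(c['image'],cv2.COLOR_RGB2BGR); x,y=np.round(p).astype(int); x0,y0=max(x-30,0),max(y-30,0); print('org',x0,y0)
    return cv2.resize(im[y0:y0+60,x0:x0+60],(390,390),interpolation=cv2.INTER_CUBIC)
cv2.imwrite('pics/ring.png',np.hstack([crop(c,a),crop(s,b)]))
E
```

```text
turn [0.05 0.05 2.82] shift [0.0561 0.0136 0.2964]
(215, 115) [849. 143. 222.]
(245, 115) [850.  37. 226.]
(220, 125) [785. 117. 301.]
(240, 125) [786.  50. 301.]
(227, 120) [784.  90. 353.]
(180, 120) [856. 282. 146.]
(290, 120) [ 857. -127.  164.]
ring px [228.01882763 118.51517475] [194.16790737 119.40855506]
org 198 89
org 164 89
```

View pics/ring.png

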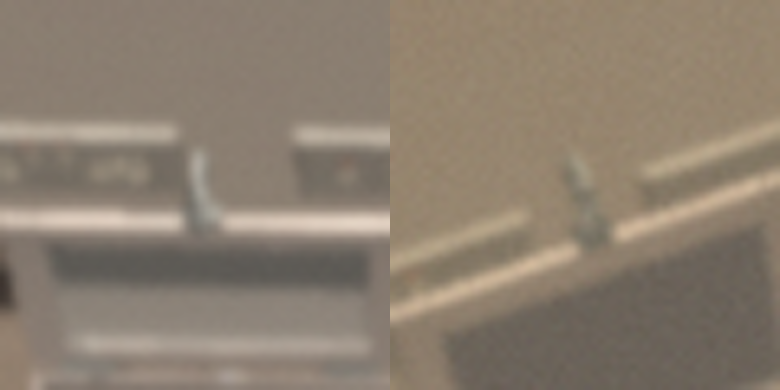

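The ring shows in the top view at (229,118) and in the side view at (193,119). Both are within 1–2 px of the prediction (796, 88, 333), and the rear wall is at x of about 850. Now grasp the pole.

```bash
python3 -m handwheel '[[[0,0,1.4],[0.028,0.007,0.03],0.6],[[0,0,2.8],[0.0561,0.0136,0.07],0.6],[[0,0,2.8],[0.0561,0.0136,0.11],0.6],[[0,0,2.8],[0.0561,0.0136,0.15],0.6],[[0,0,2.8],[0.0561,0.0136,0.19],0.6],[[0,0,2.8],[0.0561,0.0136,0.23],0.6],[[0,0,2.8],[0.0561,0.0136,0.26],0.6],[[0,0,2.8],[0.0561,0.0136,0.28],0.6],[[0,0,2.8],[0.0561,0.0136,0.29],0.6],[[0,0,2.8],[0.0561,0.0136,0.2955],0.6],[[0,0,2.8],[0.0561,0.0136,0.2955],0.6],[[0,0,2.8],[0.0561,0.0136,0.2955],0.6]]'
python3 -m handwheel '[[[0,0,0],[0,0,0],0.2],[[0,0,0],[0,0,0],0],[[0,0,0],[0,0,0],0],[[0,0,0],[0,0,0],0],[[0,0,0],[0,0,0],0],[[0,0,0],[0,0,0],0]]'
```

```text
time: 31.15
tool_pos: [485.8, 280.1, 6.6]
tcp_rot: [-3.141, -0.002, -0.043]
contact_force: [-0.6, -0.1, 0.6]
grip_width: 54.9
finger_force: 0.0
time: 31.75
tool_pos: [485.2, 279.9, 5.9]
tcp_rot: [-3.142, -0.0, -0.043]
contact_force: [-0.4, -1.5, 3.9]
grip_width: 26.1
finger_force: 29.9
```

```bash
python3 -m handwheel '[[[0,0,0],[0,0,-0.02],0],[[0,0,0],[0,0,-0.05],0],[[0,0,0],[0,0,-0.09],0],[[0,0,0],[0,0,-0.13],0],[[0,0,0],[0,0,-0.17],0],[[0,0,0],[0,0,-0.21],0],[[0,0,0],[0,0,-0.25],0],[[0,0,0],[0,0,-0.29],0],[[0,0,0],[0,0,-0.321],0],[[0,0,0],[0,0,-0.321],0],[[0,0,0],[0,0,-0.321],0]]'
python3 -c "
from h import *
print(get_obs()['tool_pos']);togo([615,15,326.7],[np.pi,0,0.005])"
```

```text
time: 32.85
tool_pos: [484.9, 279.9, 326.1]
tcp_rot: [3.141, 0.0, -0.043]
contact_force: [0.1, 0.4, -2.9]
grip_width: 25.7
finger_force: 29.9
[484.88052051 279.91358081 326.14102098]
turn [ 0.01  0.01 -2.76] shift [ 0.1414  0.2591 -0.0005]
```

```bash
python3 -m handwheel '[[[0,0,-0.7],[0.01,0.02,0],0],[[0,0,-1.4],[0.03,0.055,0],0],[[0,0,-2.1],[0.05,0.09,0],0],[[0,0,-2.8],[0.07,0.125,0],0],[[0,0,-2.8],[0.09,0.16,0],0],[[0,0,-2.8],[0.11,0.195,0],0],[[0,0,-2.8],[0.125,0.23,0],0],[[0,0,-2.8],[0.1414,0.2591,0],0],[[0,0,-2.8],[0.1414,0.2591,0],0],[[0,0,-2.8],[0.1414,0.2591,0],0],[[0,0,-2.8],[0.1414,0.2591,0],0]]'
python3 - <<'E'
from h import *
c=cap('wrist','w6.png'); np.savez('w6.npz',**c); o=get_obs(); print(o['tool_pos'],o['tcp_rot'],o['joint_positions'].round(2))
print('pred ring px',proj(c,[[796.5,88.2,332.7]]),'pred hook px',proj(c,[[750,15,332.7],[750,53,332.7],[665,15,332.7]]))
E
```

```text
time: 33.95
tool_pos: [614.5, 15.8, 325.3]
tcp_rot: [-3.141, 0.003, 0.006]
contact_force: [0.7, 0.1, -0.9]
grip_width: 25.4
finger_force: 29.9
[614.60067332  16.09582509 325.83206329] [-3.14121009e+00  1.53320869e-03  7.04351500e-03] [-0.1   0.47  1.06  0.    1.62  1.47]
pred ring px [[  66.43336234 -202.28292648]] pred hook px [[262.78071164 -47.83295936]
 [172.17850211 -48.82850874]
 [260.76573383 153.72822839]]
```

View pics/w6.png

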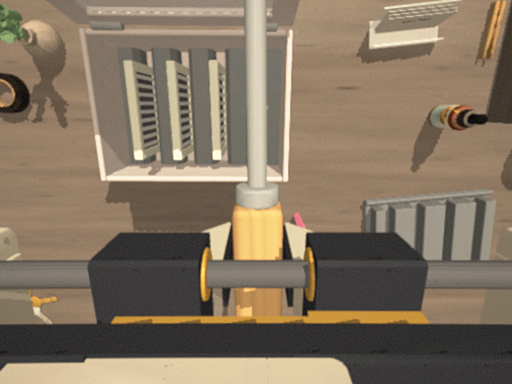

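The wrist view shows the rod running up column 257 and held straight, but the hook is out of the frame. I'll move alongside the ring and measure with the top and side cameras.

```bash
python3 -m handwheel '[[[0,0,0],[0.015,-0.003,0],0],[[0,0,0],[0.03,-0.006,0],0],[[0,0,0],[0.047,-0.009,0],0],[[0,0,0],[0.047,-0.009,0],0],[[0,0,0],[0.047,-0.009,0],0]]'
python3 - <<'E'
from h import *
o=get_obs(); print(o['tool_pos'],o['tcp_rot'])
x,y,z=o['tool_pos']
hk=np.array([[x+135,y,z+6],[x+135,y+38,z+6],[796.5,88.2,332.7]])
out=[]
for n in('top','side'):
    c=cap(n); np.savez(n+'3.npz',**c); p=proj(c,hk); print(n,p.round(1).tolist())
    im=cv2.cvtColor(c['image'],cv2.COLOR_RGB2BGR); u,v=np.round(p.mean(0)).astype(int); print('org',u-28,v-25)
    out.append(cv2.resize(im[v-25:v+31,u-28:u+28],(390,390),interpolation=cv2.INTER_CUBIC))
cv2.imwrite('pics/hook.png',np.hstack(out))
E
```

```text
time: 34.5
tool_pos: [661.5, 25.2, 326.1]
tcp_rot: [3.142, 0.001, 0.007]
contact_force: [0.4, 0.2, -1.7]
grip_width: 25.7
finger_force: 29.9
[661.53317248  25.22471912 326.13806421] [3.14157967e+00 1.15971764e-03 7.21278199e-03]
top [[247.4, 118.9], [235.7, 118.7], [228.0, 118.5]]
org 209 94
side [[213.4, 112.8], [201.8, 116.9], [194.2, 119.4]]
org 175 91
```

View pics/hook.png

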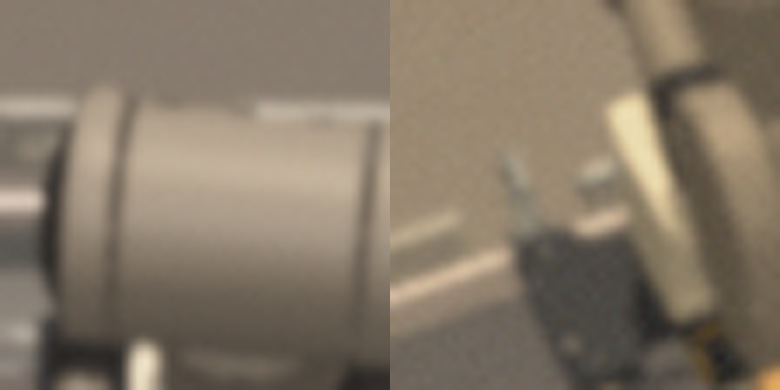

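The top view is blocked by the wrist. In the side crop the pin tip is at (202.6,117.3) px against a predicted (201.8,116.9). The ring is at (193,118.7), within about 4 mm of the pin's line, and the hole allows ±11 mm. Insert the hook.

```bash
python3 -m handwheel '[[[0,0,0],[0,-0.008,-0.0015],0],[[0,0,0],[0,-0.016,-0.0015],0],[[0,0,0],[0,-0.024,-0.0015],0],[[0,0,0],[0,-0.024,-0.0015],0]]'
python3 -m handwheel '[[[0,0,0],[0,-0.008,0],0],[[0,0,0],[0,-0.014,0],0],[[0,0,0],[0,-0.019,0],0],[[0,0,0],[0,-0.019,0],0]]'
python3 - <<'E'
from h import *
o=get_obs(); print(o['tool_pos'],o['contact_force'])
x,y,z=o['tool_pos']
c=cap('side'); p=proj(c,np.array([[x+135,y,z+6],[x+135,y+38,z+6],[796.5,88.2,332.7]])); print(p.round(1).tolist())
im=cv2.cvtColor(c['image'],cv2.COLOR_RGB2BGR); u,v=np.round(p.mean(0)).astype(int); print('org',u-25,v-25)
cv2.imwrite('pics/hook2.png',cv2.resize(im[v-25:v+25,u-25:u+25],(500,500),interpolation=cv2.INTER_CUBIC))
E
```

```text
time: 35.0
tool_pos: [661.7, 49.9, 328.3]
tcp_rot: [-3.141, -0.0, 0.007]
contact_force: [-0.1, -0.4, -1.5]
grip_width: 25.9
finger_force: 29.9
time: 35.4
tool_pos: [661.8, 68.1, 328.0]
tcp_rot: [-3.141, 0.0, 0.007]
contact_force: [-0.9, 0.0, -1.3]
grip_width: 26.1
finger_force: 29.9
[661.7924987   68.11817957 328.04461934] [-0.88357867  0.03101264 -1.26455558]
[[200.3, 116.9], [188.5, 121.0], [194.2, 119.4]]
org 169 94
```

View pics/hook2.png

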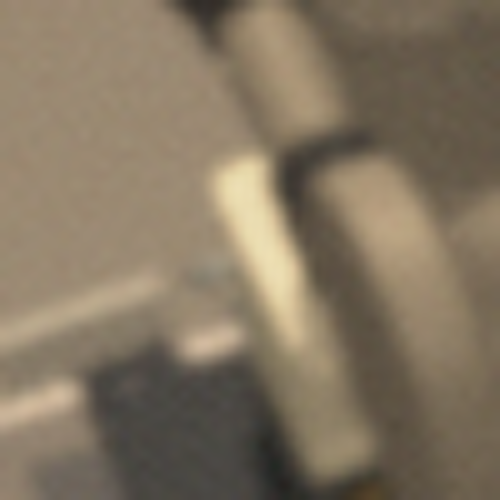

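No contact force, and the pin tip shows at (189.5,121.2), just beyond the ring plane. I'll start pulling along the arc and check the flap's angle.

```bash
cat > flap.py <<'E'
from h import *
t=cap('top'); T=cloud(t); o=get_obs(); print('t',o['time'].__round__(2),o['tool_pos'].round(1),'F',o['contact_force'].round(1),'M',o['moment'].round(2))
for n in('top','side'):
    t=cap(n); T=cloud(t)
    q=T[(T[...,2]>162)&(T[...,2]<345)&(T[...,0]>560)&(T[...,0]<800)&(((T[...,1]>-14)&(T[...,1]<5))|((T[...,1]>165)&(T[...,1]<190)))&(t['depth']>0)]
    if len(q)<20: print(n,'few',len(q)); continue
    a=np.arctan2(q[:,2]-150,761.5-q[:,0]); print(n,len(q),'flap q pct',np.percentile(a,[10,25,50,75,90]).round(3))
E
python3 -m handwheel '[[[0,0,0],[-0.0055,0,-0.001],0],[[0,0,0],[-0.011,0,-0.0018],0],[[0,0,0],[-0.0185,0,-0.0025],0],[[0,0,0],[-0.026,0,-0.0031],0],[[0,0,0],[-0.0335,0,-0.0032],0],[[0,0,0],[-0.041,0,-0.0032],0],[[0,0,0],[-0.0557,0,-0.0022],0],[[0,0,0],[-0.0704,0,0.0001],0],[[0,0,0],[-0.0849,0,0.0035],0],[[0,0,0],[-0.0849,0,0.0035],0]]'
python3 flap.py
```

```text
time: 36.45
tool_pos: [575.2, 66.9, 325.1]
tcp_rot: [3.142, 0.0, 0.006]
contact_force: [-0.6, -0.1, -1.9]
grip_width: 25.9
finger_force: 29.9
t 36.5 [576.2  66.8 325.3] F [-0.7  0.3 -1.2] M [ 0.01 -0.05  0.02]
top 40 flap q pct [1.314 1.328 1.335 1.353 1.373]
side 146 flap q pct [1.304 1.313 1.321 1.335 1.353]
```

The flap follows and is now at q of about 1.33, so the hook is in the ring. Continue.

```bash
python3 -m handwheel '[[[0,0,0],[-0.007,0,0.002],0],[[0,0,0],[-0.0141,0,0.0045],0],[[0,0,0],[-0.0279,0,0.0102],0],[[0,0,0],[-0.0411,0,0.0169],0],[[0,0,0],[-0.0538,0,0.0247],0],[[0,0,0],[-0.0658,0,0.0335],0],[[0,0,0],[-0.0771,0,0.0432],0],[[0,0,0],[-0.0876,0,0.0538],0],[[0,0,0],[-0.0972,0,0.0651],0],[[0,0,0],[-0.0972,0,0.0651],0]]'
python3 flap.py
```

```text
time: 37.6
tool_pos: [477.7, 66.2, 258.3]
tcp_rot: [3.142, 0.003, 0.006]
contact_force: [-1.1, 0.1, -1.4]
grip_width: 25.8
finger_force: 29.9
t 37.65 [478.9  66.2 259.3] F [-0.2  0.6 -1.2] M [ 0.03 -0.05 -0.06]
top 326 flap q pct [0.731 0.745 0.766 0.81  0.93 ]
side 144 flap q pct [0.718 0.731 0.746 0.792 0.901]
```

```bash
python3 -m handwheel '[[[0,0,0],[-0.0043,0,0.006],0],[[0,0,0],[-0.0086,0,0.0121],0],[[0,0,0],[-0.0162,0,0.0249],0],[[0,0,0],[-0.0229,0,0.0382],0],[[0,0,0],[-0.0284,0,0.0521],0],[[0,0,0],[-0.0328,0,0.0663],0],[[0,0,0],[-0.036,0,0.0808],0],[[0,0,0],[-0.0381,0,0.0955],0],[[0,0,0],[-0.0381,0,0.0955],0]]'
python3 flap.py
python3 - <<'E'
from h import *
c=cap('side','side4.png'); P=cloud(c); m=(P[...,0]>590)&(P[...,0]<640)&(P[...,1]>0)&(P[...,1]<180)&(P[...,2]>120)&(c['depth']>0); print('front edge z pct',np.percentile(P[m][:,2],[25,50,75,90]).round(1))
im=cv2.cvtColor(c['image'],cv2.COLOR_RGB2BGR)
cv2.imwrite('pics/side4.png',cv2.resize(im[130:300,110:310],None,fx=3.5,fy=3.5,interpolation=cv2.INTER_CUBIC))
E
```

```text
time: 38.65
tool_pos: [439.9, 66.0, 162.3]
tcp_rot: [-3.142, 0.004, 0.006]
contact_force: [-0.3, 0.4, -1.8]
grip_width: 25.9
finger_force: 29.9
t 38.7 [440.8  66.  163.3] F [-0.7  0.4 -1.6] M [-0.02 -0.07 -0.04]
top 404 flap q pct [0.174 0.19  0.22  0.269 0.347]
side 334 flap q pct [0.168 0.184 0.211 0.248 0.33 ]
front edge z pct [146.8 172.8 176.3 178.3]
```

View pics/side4.png

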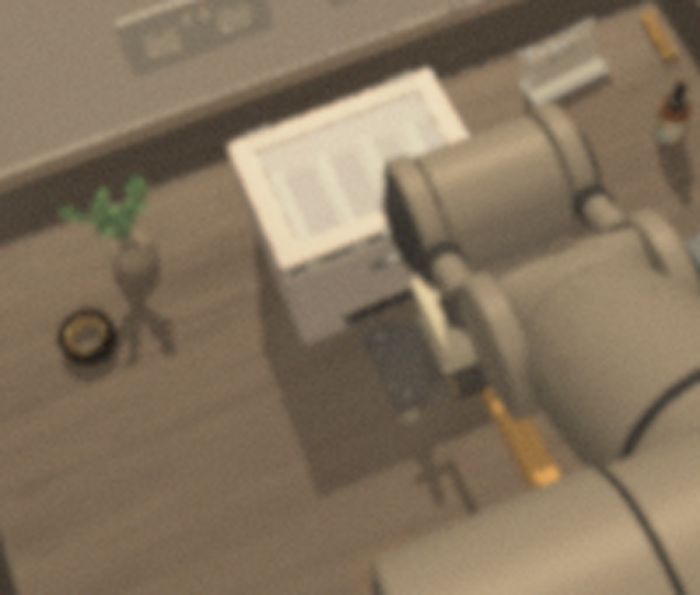

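The side view shows the flap almost shut, its front edge about 20 mm too high. Press on downwards.

```bash
python3 -m handwheel '[[[0,0,0],[0,0,0.007],0],[[0,0,0],[-0.0009,0,0.0149],0],[[0,0,0],[-0.0009,0,0.022],0],[[0,0,0],[-0.0007,0,0.028],0],[[0,0,0],[-0.0007,0,0.028],0]]'
cat > edge.py <<'E'
from h import *
o=get_obs(); print(o['time'],o['tool_pos'].round(1),o['contact_force'].round(1),o['moment'].round(2))
for n in('side','top'):
    c=cap(n); P=cloud(c)
    for x0,x1 in((603,625),(735,755)):
        m=(P[...,0]>x0)&(P[...,0]<x1)&(P[...,1]>95)&(P[...,1]<190)&(P[...,2]>135)&(P[...,2]<220)&(c['depth']>0); print(n,'frame z',x0,m.sum(),np.percentile(P[m][:,2],[25,50,75]).round(1))
E
python3 edge.py
```

```text
time: 39.35
tool_pos: [440.4, 65.9, 135.1]
tcp_rot: [3.142, 0.002, 0.006]
contact_force: [0.1, -0.3, -0.8]
grip_width: 25.5
finger_force: 30.0
39.35 [440.4  65.9 135.1] [ 0.1 -0.3 -0.8] [ 0.02 -0.04 -0.  ]
side frame z 603 185 [155.6 157.1 158.8]
side frame z 735 153 [156.3 157.6 159.3]
top frame z 603 154 [156.7 158.5 160.7]
top frame z 735 140 [155.3 158.1 160.4]
```

```bash
python3 -m handwheel '[[[0,0,0],[0,0,0.003],0],[[0,0,0],[0,0,0.006],0],[[0,0,0],[0,0,0.009],0],[[0,0,0],[0,0,0.009],0],[[0,0,0],[0,0,0.009],0]]'
python3 edge.py
```

```text
time: 39.95
tool_pos: [441.0, 65.9, 127.0]
tcp_rot: [3.141, 0.0, 0.006]
contact_force: [0.7, -0.7, -1.0]
grip_width: 26.0
finger_force: 30.0
39.95 [441.   65.9 127. ] [ 0.7 -0.7 -1. ] [ 0.02 -0.16 -0.05]
side frame z 603 198 [154.9 156.7 158.4]
side frame z 735 153 [155.4 157.6 159.1]
top frame z 603 156 [156.2 158.5 160.4]
top frame z 735 143 [155.8 158.3 160. ]
```

```bash
python3 -m handwheel '[[[0,0,0],[0,0,0.003],0],[[0,0,0],[0,0,0.006],0],[[0,0,0],[0,0,0.006],0],[[0,0,0],[0,0,0.006],0]]'
python3 edge.py
```

```text
time: 40.45
tool_pos: [440.9, 65.9, 120.9]
tcp_rot: [3.141, 0.0, 0.006]
contact_force: [1.2, 0.4, -0.5]
grip_width: 25.7
finger_force: 30.0
40.45 [440.9  65.9 120.9] [ 1.2  0.4 -0.5] [ 0.07 -0.24  0.05]
side frame z 603 188 [155.4 156.6 158.3]
side frame z 735 151 [155.6 157.2 158.6]
top frame z 603 156 [156.6 158.7 160.9]
top frame z 735 144 [155.5 157.8 160. ]
```

The flap is level and the force on it rises against its stop, so it is shut. Unhook: centre the pin, slide it out sideways and lift.

```bash
python3 -m handwheel '[[[0,0,0],[0,0,-0.005],0],[[0,0,0],[0,0,-0.010],0],[[0,0,0],[0,0,-0.010],0],[[0,0,0],[0,0.012,-0.010],0],[[0,0,0],[0,0.024,-0.010],0],[[0,0,0],[0,0.036,-0.010],0],[[0,0,0],[0,0.048,-0.010],0],[[0,0,0],[0,0.055,-0.010],0],[[0,0,0],[0,0.055,-0.010],0]]'
python3 edge.py
python3 -m handwheel '[[[0,0,0],[-0.01,0,-0.02],0],[[0,0,0],[-0.01,0,-0.05],0],[[0,0,0],[-0.01,0,-0.09],0],[[0,0,0],[-0.01,0,-0.12],0],[[0,0,0],[-0.01,0,-0.12],0]]'
python3 edge.py;  python3 -c "
from h import *
togo([485,284,200],[np.pi,0,0.0])"
```

```text
time: 41.45
tool_pos: [441.3, 9.8, 131.0]
tcp_rot: [3.141, -0.0, 0.004]
contact_force: [0.1, 0.8, -1.6]
grip_width: 25.6
finger_force: 30.0
41.45 [441.3   9.8 131. ] [ 0.1  0.8 -1.6] [-0.02 -0.04 -0.01]
side frame z 603 188 [155.2 157.  158.7]
side frame z 735 151 [155.3 157.4 159.1]
top frame z 603 159 [156.  158.6 160.6]
top frame z 735 142 [155.6 158.2 160.2]
time: 42.05
tool_pos: [433.3, 11.2, 254.9]
tcp_rot: [3.14, -0.008, 0.007]
contact_force: [0.2, -0.4, -1.8]
grip_width: 25.8
finger_force: 30.0
42.05 [433.3  11.2 254.9] [ 0.2 -0.4 -1.8] [-0.01 -0.08  0.02]
side frame z 603 190 [155.8 157.5 159.4]
side frame z 735 155 [155.4 157.3 159. ]
top frame z 603 153 [156.6 158.5 160.4]
top frame z 735 145 [155.7 158.3 160.8]
turn [ 0.   -0.04  0.37] shift [ 0.0556 -0.2723  0.051 ]
```

```bash
python3 -m handwheel '[[[0,0,0],[0,-0.02,0],0],[[0,0,0],[0,-0.06,0],0],[[0,0,0],[0,-0.1,0],0],[[0,0,0],[0,-0.14,0],0],[[0,0,0],[0.01,-0.18,0],0],[[0,0,0],[0.025,-0.22,0],0],[[0,0,0],[0.045,-0.26,0],0],[[0,0,0],[0.055,-0.273,0.04],0],[[0,0,0],[0.055,-0.273,0.08],0],[[0,0,0],[0.055,-0.273,0.12],0],[[0,0,0],[0.055,-0.273,0.14],0],[[0,0,0],[0.055,-0.273,0.14],0]]'
python3 - <<'E'
from h import *
c=cap('wrist'); o=get_obs(); print(o['tool_pos'],o['contact_force']); P=cloud(c)
hsv=cv2.cvtColor(c['image'],cv2.COLOR_RGB2HSV); x,y,z=o['tool_pos']
m=(hsv[...,0]>8)&(hsv[...,0]<25)&(hsv[...,1]>90)&(hsv[...,2]>140)&(P[...,2]>60)&(abs(P[...,1]-y)<25); q=P[m]; print(len(q),np.percentile(q[:,0],[2,98]))
print('handle top z vs x',np.polyfit(q[:,0]-x,q[:,2]-z,1))
m=(abs(P[...,1]-y)<12)&(P[...,0]>x+40)&(P[...,0]<x+170)&(P[...,2]>z-60); q=P[m]; print(len(q)); print('rod',np.polyfit(q[:,0]-x,q[:,2]-z,1))
m=(abs(P[...,1]-y)<60)&(P[...,0]>300)&(P[...,0]<700)&(P[...,2]<z-70); print('table',np.percentile(P[m][:,2],[50,95,99.5]))
E
```

```text
time: 43.35
tool_pos: [481.3, 283.1, 105.8]
tcp_rot: [3.137, 0.01, 0.006]
contact_force: [-0.2, 0.3, -1.5]
grip_width: 25.8
finger_force: 30.0
[482.92324726 283.70859654 108.40663835] [-0.455472    0.61703921 -0.80260336]
5905 [443.465457   515.74356698]
handle top z vs x [ 1.04661386 35.59249888]
4627
rod [-0.17897964 52.48658019]
table [0.58528209 1.74739031 2.40415877]
```

```bash
python3 -m handwheel '[[[0,0,0],[0,0,0.03],0],[[0,0,0],[0,0,0.055],0],[[0,0,0],[0,0,0.075],0],[[0,0,0],[0,0,0.08],0],[[0,0,0],[0,0,0.08],0],[[0,0,0],[0,0,0.08],0]]'
python3 -m handwheel '[[[0,0,0],[0,0,0.006],0],[[0,0,0],[0,0,0.012],0],[[0,0,0],[0,0,0.012],0]]'
python3 -m handwheel '[[[0,0,0],[0,0,0.004],0],[[0,0,0],[0,0,0.008],0],[[0,0,0],[0,0,0.010],0],[[0,0,0],[0,0,0.010],0]]'
```

```text
time: 44.0
tool_pos: [485.7, 284.7, 32.5]
tcp_rot: [-3.141, -0.002, 0.006]
contact_force: [0.2, 0.2, -1.2]
grip_width: 25.8
finger_force: 30.0
time: 44.3
tool_pos: [484.7, 284.2, 18.8]
tcp_rot: [3.142, 0.0, 0.006]
contact_force: [0.1, 0.0, 0.9]
grip_width: 25.9
finger_force: 30.0
time: 44.7
tool_pos: [484.5, 284.2, 8.6]
tcp_rot: [3.141, 0.001, 0.006]
contact_force: [-0.5, 0.0, 0.5]
grip_width: 25.3
finger_force: 30.0
```

```bash
python3 -m handwheel '[[[0,0,0],[0,0,0.002],0],[[0,0,0],[0,0,0.002],0],[[0,0,0],[0,0,0.002],0.15],[[0,0,0],[0,0,0.002],0.4],[[0,0,0],[0,0,0.002],0.5],[[0,0,0],[0,0,0.002],0.55],[[0,0,0],[0,0,0.002],0.6],[[0,0,0],[0,0,0.002],0.6]]'
python3 -m handwheel '[[[0,0,0],[0,0,-0.02],0.6],[[0,0,0],[0,0,-0.06],0.6],[[0,0,0],[0,0,-0.1],0.6],[[0,0,0],[0,0,-0.14],0.6],[[0,0,0],[-0.03,0,-0.19],0.6],[[0,0,0],[-0.055,0,-0.24],0.6],[[0,0,0],[-0.055,0,-0.29],0.6],[[0,0,0],[-0.055,0,-0.29],0.6],[[0,0,0],[-0.055,0,-0.29],0.6]]'
python3 pole.py w7.png; python3 edge.py
python3 - <<'E'
from h import *
c=cap('top','end_top.png'); s=cap('side')
a=dict(np.load('top0.npz')); 
im=cv2.cvtColor(c['image'],cv2.COLOR_RGB2BGR); i0=cv2.cvtColor(a['image'],cv2.COLOR_RGB2BGR)
cv2.imwrite('pics/end.png',np.vstack([cv2.resize(im[100:295,95:445],None,fx=2,fy=1.52*1.0,interpolation=cv2.INTER_CUBIC),cv2.resize(i0[100:295,95:445],None,fx=2,fy=1.52,interpolation=cv2.INTER_CUBIC)]))
E
```

```text
time: 45.5
tool_pos: [484.7, 284.2, 7.0]
tcp_rot: [3.141, 0.0, 0.006]
contact_force: [0.3, 0.4, 1.0]
grip_width: 54.7
finger_force: 0.0
time: 46.4
tool_pos: [430.3, 284.4, 299.8]
tcp_rot: [-3.139, -0.006, 0.006]
contact_force: [1.1, 0.1, -0.1]
grip_width: 55.0
finger_force: 0.0
46.45 [429.69231234 283.9948575  297.45557364] [-3.14098910e+00 -1.60782206e-03  5.91951324e-03]
area 1898.0 (250, 102, 18, 115)
corners [[508.5, 296.2], [508.6, 272.8], [341.5, 270.2], [341.3, 296.2]] yaw 0.0151 [np.float64(23.4), np.float64(167.1)] front x 512.9
46.45 [429.7 284.  297.5] [-0.   0.3 -1.1] [ 0.07  0.09 -0.02]
side frame z 603 96 [155.9 157.7 158.9]
side frame z 735 148 [155.6 157.2 158.7]
top frame z 603 155 [156.6 158.7 160.5]
top frame z 735 144 [156.3 158.3 160. ]
```

View pics/end.png

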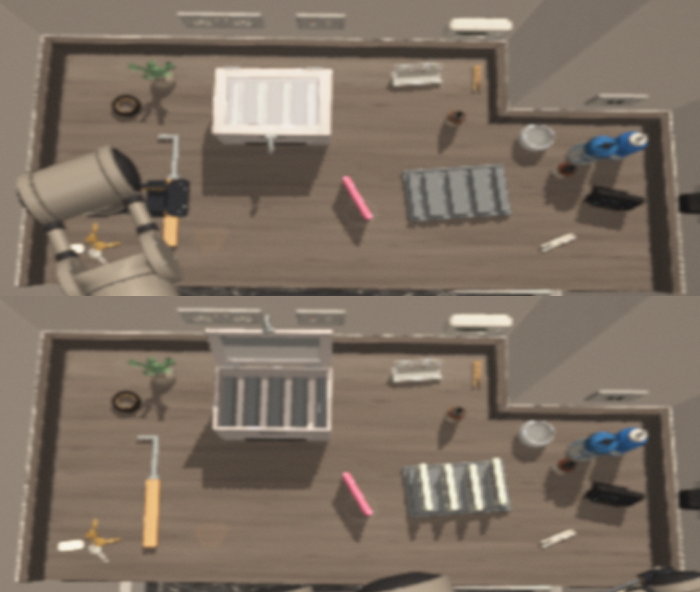

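View pics/w7.png

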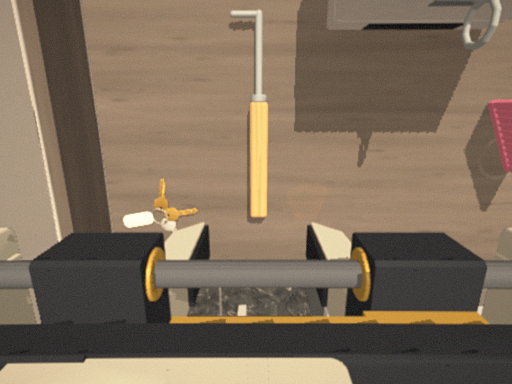

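The final top view shows the flap shut, the tray empty, and the pink panel, bottle, cup and tape where they were. In the wrist view the pole lies flat at (258,155), free of the gripper and about 80 mm from the unit. Hand in.

```bash
python3 -c "
from plant import close_job; print(close_job())"
```

```text
the job is handed in; nothing more can be done
None
```

The job is handed in after about 46 s of robot time: four panels seated in their own slots, flap pulled shut with the hook in its ring, pole unhooked and laid flat left of the unit, bystanders and the pink panel untouched.

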